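# Gauge the channel of a re-ground microtome runner and sort it

### The job

The steel runner block on the black inspection plate has been re-ground and may have too little oil channel left: take the depth gauge from its blue stand, set it squarely across the block with the probe in the channel, press gently until its base sits flat on the ground face, and hold it there a moment. Put the gauge back upright in its stand with the reading still showing on its red stem. Then lay the block flat in the green tray if its channel is at least 8 mm deep, or in the red tray if it is shallower, without dropping either of them or disturbing the rest of the bench.

Things in the scene. Friction and masses are not known exactly. Their poses are not given: they have to be found in the camera images.
- block: Loose steel runner block, 0.6 kg, 90 mm long (its x) by 52 mm wide (its y), lying on the plate. Origin: centre of its underside, z up. Its bright ground top, two flat strips 20 mm wide, one on each side of the channel, has lost an unknown amount: it lies 24 to 32 mm above the underside, which this pose does not tell. Flat upright sides, good to grip across y.
- groove (a point): Middle of the floor of the channel in the block's top, 20 mm above the block's underside. The channel is straight, 12 mm wide, runs along the block's x through the middle of its top and is open at both ends; it is 4 to 12 mm deep, as the top face has been ground down. x along the channel, y across it.
- gauge: Loose spring depth gauge, 0.2 kg, upright in its stand. Origin: centre of the flat underside of its base, z up. Steel base 20 mm (x) by 60 mm (y, to be laid across the channel) by 10 mm thick; above it a square black housing, 22 by 22 mm, from 10 to 58 mm, to be gripped at about 38 mm on two opposite faces; a brass collar to 61 mm, out of which the red stem stands.
- probe_tip (a point): Lower end of the gauge's sprung steel probe, 5 mm in diameter, on the gauge's axis. Free, it reaches 16 mm below the base; pushed, it slides up into it: about 2 N to start, 4.5 N at 12 mm, so a gauge merely let go does not seat. 8 to 15 N in all seats the base surely; over 25 N between gauge and block would mark the ground face.
- stem (a joint): How far the gauge's red reading stem has been pushed up, in m; at 0 it stands 2 mm above the brass collar. The probe drives it up 1 to 1 and it stays by friction at the farthest point, also when the probe springs out again. Channel depth = 16 mm minus this value. It starts between 0 and 2 mm.
- stand: Fixed blue plastic stand, 50 mm (x) by 84 mm (y): two pillars with a gap of 18 mm along x between them, for the probe. Origin: centre of its underside. The gauge's base rests on the pillars' tops, 30 mm above the origin, its y along the stand's y, inside a 4 mm high rim that leaves a pocket of 38 mm (x) by 72 mm (y).
- plate: Fixed black inspection plate, 140 by 110 by 15 mm, under the block. Origin: centre of its underside.
- tray_green: Fixed green open tray, 170 mm (x) by 150 mm (y), 25 mm high, walls and floor 4 mm thick. Origin: centre of its underside. For blocks with a channel of 8 mm or deeper.
- tray_red: Fixed red open tray of the same size and origin. For blocks with a shallower channel. The two trays may stand on either side.
- oil: Bystander: small amber bottle of immersion oil with a white cap, 32 mm in diameter, 70 mm tall. Origin: centre of its underside.
- pot: Bystander: clear specimen jar with a red lid, 48 mm in diameter, 50 mm tall. Origin: centre of its underside.
- beaker: Bystander: glass beaker, 66 mm in diameter, 85 mm tall. Origin: centre of its underside.
- driver: Bystander: screwdriver with an orange handle, 170 mm long, lying on the bench. Origin: on the bench under its middle.
- slidebox: Bystander: blue and grey slide box, 87 by 102 by 34 mm. Origin: centre of its underside.
- refract: Bystander: black hand refractometer, about 175 mm long, 34 mm high, lying on the bench. Origin: on the bench under its middle.
There are look-alikes about, which are no part of the job. Several things have the shape of the tray_red; the one meant has the colours described above.

How it is judged:
On the way, in this order (a step that is already met when the one before it is completed fails the run):
1. the gauge's base is pressed flat on the block's ground face, squarely across the channel with the probe on the channel's floor (contact force between gauge and block above 6 N and z of probe_tip in the frame of groove between -0.0015 and 0.0015 m and y of probe_tip in the frame of groove between -0.005 and 0.005 m and x of probe_tip in the frame of groove between -0.038 and 0.038 m and angle between the y axis of gauge and the y axis of block, either way round below 0.2 rad and angle between the z axis of gauge and the z axis of block, either way round below 0.035 rad and angle between block's own z axis and vertical below 0.035 rad and linear speed of gauge below 0.01 m/s), for 0.4 s.
2. the gauge stands upright in its stand again, let go (horizontal distance between gauge and stand below 0.015 m and z of gauge in the frame of stand below 0.033 m and angle between gauge's own z axis and vertical below 0.06 rad and contact force between the fingers and gauge below 0.05 N and linear speed of gauge below 0.02 m/s), for 0.2 s.
At the end, for the whole second after the job is handed in: Gauge upright (0.06 rad) and at rest within 15 mm of its stand's middle, stem still showing the reading; block flat (0.06 rad) and at rest on the floor of the green tray if the gauge reads 8 mm or more, else of the red tray (within 0.8 mm of 8 mm either will do) (horizontal distance between gauge and stand below 0.015 m and z of gauge in the frame of stand below 0.033 m and angle between each of gauge, block's own z axis and vertical below 0.06 rad and linear speed of each of gauge, block below 0.02 m/s and value of joint stem above 0.0025 m and ((value of joint stem below 0.0088 m and x of block in the frame of tray_green between -0.06 and 0.06 m and y of block in the frame of tray_green between -0.055 and 0.055 m and z of block in the frame of tray_green below 0.008 m) or (value of joint stem above 0.0072 m and x of block in the frame of tray_red between -0.06 and 0.06 m and y of block in the frame of tray_red between -0.055 and 0.055 m and z of block in the frame of tray_red below 0.008 m))); the robot touches nothing.
It fails at once if the gauge is pressed on the block with more than 25 N (contact force between gauge and block above 25 N).
It fails at once if the gauge or the block is dropped ((contact force between the fingers and gauge below 0.05 N and linear speed of gauge above 0.4 m/s) or (contact force between the fingers and block below 0.05 N and linear speed of block above 0.4 m/s)).
It fails at once if a bystander is moved (distance of any of oil, pot, beaker, driver, slidebox, refract from where it was at the start of the episode above 0.02 m).
It fails at once if the probe is pushed in farther than any channel of these blocks can push it, which spoils the reading (value of joint stem above 0.0132 m).
It also fails if it takes over 72 s, if anything falls off the work surface, if the arm or the gripper's body presses on something with over 40 N, if the wrist force passes 120 N, or if a joint passes its speed limit or range.

### The arm

A 6-joint arm with a two-finger parallel gripper is mounted at the origin on the work surface. World frame = base frame: x ahead of the robot, y to its left, z up, the work surface at z = 0. Lengths are in m, angles in rad, forces in N, time in s.
With the tool pointing down it reaches from about 0.325 to 1 m from the base axis. Payload 5.1 kg.
Tool frame: the origin (TCP) lies between the finger pads; the fingertips stand ctrl.nose_length ahead of it and the grasp point (between the pads) lies 3 mm ahead of it (ctrl.nose_length is the distance from the TCP to the fingertips, in m); y points along the fingers, x is the direction in which the jaws open and shut, and the axes are right-handed (so a half turn about y gives the same grasp; the last joint's range is limited). The gripper opens to 85 mm and grips with 20 to 120 N. Pads are 22 mm wide; open, the fingers measure 114 mm over their backs; the gripper's body (76 mm by 85 mm) begins 54 mm behind the grasp point. The pads swing forward as they close: fully open they stand 13 mm farther back than shut.
Start: joints at [1.107, 0.124, 1.65, -0, 1.367, -0.083], TCP at [0.242, 0.603, 0.253] pointing down, gripper open.
Joint ranges: [-2.61, 2.61], [-1.02, 2.33], [0.03, 2.71], [-1.35, 4.49], [0.32, 2.68], [-2.91, 2.91]. Speed limits (rad/s): [2.57, 2.57, 3.14, 3.14, 3.14, 3.14].

### API

Orientations are given as a unit quaternion [x, y, z, w].
In Python, from bench import ctrl gives the robot as it stands.
- The arm moves only by the tool drive_tool, never from a script. Its argument "increments" is a list of rows, each a list of 7 numbers: the turn, a rotation vector about the tool's x, y, z in rad, then the shift along the tool's x, y, z in cm, then the closure, from -1 (fully open) to 1 (shut). A call has 1 to 5 rows; each row shifts and turns the pose as measured when the row begins, along the tool's axes as they then stand; what a row does not reach is not made up. A row lasts 1/10 s, in which the tool goes at most 50 mm and 8.59 degrees, less where a joint would pass 70% of its speed; a pose out of reach is approached as far as the arm can. A call is refused whole if a number of a shift passes 5 or a number of a turn 0.15, either way. A call with a gripper value outside its range is refused whole. The fingers move at their own pace and stop on an object; "newtons" is the grip in N (left out, the last holds). Time passes only in rows, so rows that do not move let the fingers close. It gives the time, the measured TCP pose, the force and the opening at its end, in the units of the state.
- ctrl.observe(): the state, without advancing time (a new reading comes with each control period).
- ctrl.get_image(name): name is "scene" or "side" or "wrist"; returns a dict with "image" (420x560x3 uint8, red, green, blue), "intrinsics" (3x3 intrinsics, pixels), "k1" (the pictures are not rectified: a ray, as slopes to the right and down, at radius r is drawn at 1 + k1 r^2 times it, then the intrinsics apply), "R" (3x3) and "t" (3): a world point X has camera coordinates R X + t; the wrist camera has in their place "hand_eye" (4x4, takes a point from camera to tool coordinates, whose origin is the TCP and whose axes are the tool frame's). Camera axes: x right, y down, z forward; pixel columns grow to the right and rows downward; lengths in m; the calibration is good to about 2 mm. A picture is of the moment at which its call begins: read the wrist's pose just before it. There is no depth.
- ctrl.close_job(): hands the job in, once; it reports no verdict.
The state is a dict: "time": time; "qpos": joint angles; "qd": joint speeds; "joint_torque": joint torques, N m; "tcp_pos": TCP position; "eef_rot": TCP orientation; "contact_force": force on the tool from outside, world axes, zero at the start; "ft_torque": the same for the moment, N m; "grip_width": opening from 0.0 (shut) to 1.0 (fully open).
Only numpy, scipy, OpenCV 4.12 (cv2) and the standard library are available. Lean on these libraries where they do the work, as an engineer would, in place of code of your own. Each camera call takes 0.05 s, during which the arm holds its last target.

## Working session

There is one attempt and no reset: what is moved stays moved. The work goes in short steps, Python scripts to look and compute and a tool call to move; the robot and the scene stay as the last step left them, time stands still between calls to the robot, and variables do not carry over. Pictures are saved under pics/ and viewed, and the job is handed in when it is done.

Besides the shell and the picture viewer there is one more tool, called after "Emit:" by a JSON object that holds its "name" and its "arguments". drive_tool: Moves the arm, as the interface text tells. Its arguments: {"type":"object","properties":{"increments":{"type":"array","items":{"type":"array","items":{"type":"number"}}},"newtons":{"type":"number"}},"required":["increments"]}

```bash
ls; mkdir -p pics; cat > h.py <<'E'
import numpy as np, cv2, json, pickle
from bench import ctrl
from scipy.spatial.transform import Rotation as Rn
def grab(name, tag):
    s=ctrl.observe(); d=ctrl.get_image(name)
    d=dict(d); d['pos']=np.array(s['tcp_pos']); d['q']=np.array(s['eef_rot'])
    cv2.imwrite(f'pics/{tag}.png', d['image'][:,:,::-1])
    pickle.dump(d,open(f'{tag}.pkl','wb')); return d
def load(tag): return pickle.load(open(f'{tag}.pkl','rb'))
def Rt(d):
    if 'R' in d: return np.array(d['R']),np.array(d['t'])
    T=np.eye(4);T[:3,:3]=Rn.from_quat(d['q']).as_matrix();T[:3,3]=d['pos']
    M=np.linalg.inv(T@np.array(d['hand_eye'])); return M[:3,:3],M[:3,3]
def proj(d,X):
    R,t=Rt(d);c=(np.atleast_2d(X)@R.T)+t;s=c[:,:2]/c[:,2:];r2=(s**2).sum(1,keepdims=True)
    s=s*(1+d['k1']*r2);K=np.array(d['intrinsics']);return s@K[:2,:2].T+K[:2,2]
def ray(d,uv):
    K=np.array(d['intrinsics']);u=np.linalg.inv(K[:2,:2])@(np.array(uv,float)-K[:2,2]);s=u.copy()
    for _ in range(30): s=u/(1+d['k1']*(s@s))
    R,t=Rt(d);o=-R.T@t;v=R.T@np.array([s[0],s[1],1]);return o,v/np.linalg.norm(v)
def onz(d,uv,z):
    o,v=ray(d,uv);return o+v*(z-o[2])/v[2]
def tri(obs):
    A=np.zeros((3,3));b=np.zeros(3)
    for d,uv in obs:
        o,v=ray(d,uv);P=np.eye(3)-np.outer(v,v);A+=P;b+=P@o
    X=np.linalg.solve(A,b);return X,[np.linalg.norm(proj(d,X)[0]-uv) for d,uv in obs]
E
python3 - <<'E'
from h import *
s=ctrl.observe();print(s, ctrl.nose_length)
for n in ['scene','side','wrist']:
    d=grab(n,n+'0');print(n,np.round(d['intrinsics'],1).tolist(),d['k1'])
    R,t=Rt(d);print(np.round(-R.T@t,3),np.round(R[2],3))
E
```

```text
pics
{'time': 0.0, 'qpos': array([ 1.10737706e+00,  1.24496981e-01,  1.65167045e+00,  3.16395319e-06,
        1.36750331e+00, -8.25728035e-02]), 'qd': array([-4.08624272e-05, -8.68621491e-04, -2.19930858e-03, -2.45582299e-03,
        7.79573160e-04, -1.25620073e-03]), 'joint_torque': array([ 1.49064432e-03, -4.23621476e+01, -3.65448439e+01, -4.46217075e-05,
        6.97242722e-03,  8.56381792e-07]), 'tcp_pos': array([0.24136571, 0.60291688, 0.25206033]), 'eef_rot': array([ 0.58595842,  0.39568357, -0.39696535, -0.58523991]), 'contact_force': array([-0.14879774,  0.33234619,  0.19621081]), 'ft_torque': array([-0.00077565,  0.01670336, -0.02818575]), 'grip_width': 1.0010211373789057} 0.022
scene [[421.7, 0.0, 269.6], [0.0, 421.7, 208.1], [0.0, 0.0, 1.0]] -0.115171671604207
[ 1.315 -0.516  0.651] [-0.726  0.448 -0.521]
side [[467.8, 0.0, 284.8], [0.0, 467.8, 212.1], [0.0, 0.0, 1.0]] -0.004837862441322766
[0.425 0.806 1.   ] [ 0.024 -0.657 -0.754]
wrist [[294.1, 0.0, 280.8], [0.0, 294.1, 206.6], [0.0, 0.0, 1.0]] -0.039275591622122234
[0.177 0.629 0.371] [ 0.261 -0.105 -0.96 ]
```

View pics/scene0.png

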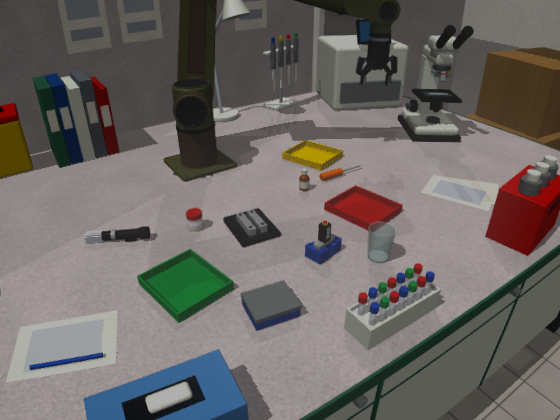

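View pics/side0.png

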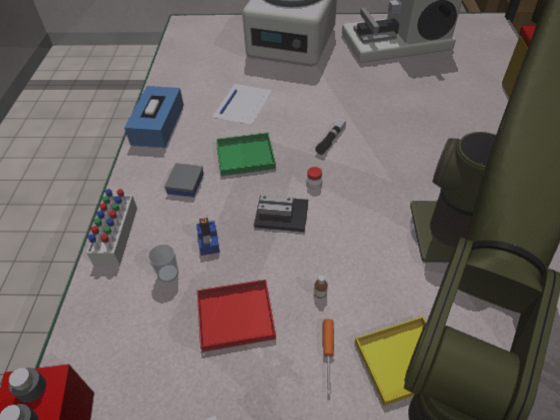

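View pics/wrist0.png

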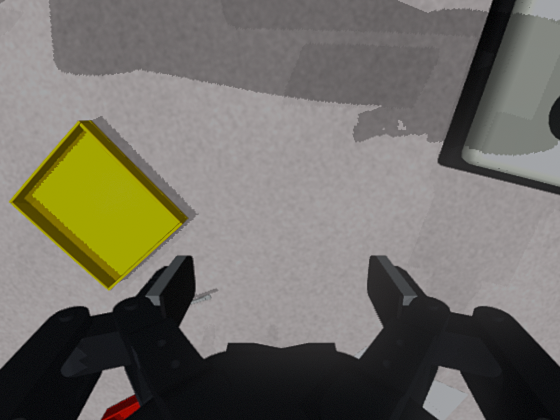

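```bash
python3 - <<'E'
from h import *
print(np.round(Rn.from_quat(ctrl.observe()['eef_rot']).as_matrix(),3)); print(np.round(load('wrist0')['hand_eye'],3))
E
```

```text
[[ 0.372 -0.001 -0.928]
 [ 0.928 -0.001  0.372]
 [-0.002 -1.     0.   ]]
[[ 1.    -0.001  0.002  0.   ]
 [-0.002 -0.281  0.96  -0.119]
 [-0.    -0.96  -0.281  0.07 ]
 [ 0.     0.     0.     1.   ]]
```

```bash
python3 - <<'E'
from h import *
a=load('scene0')['image'][:,:,::-1];b=load('side0')['image'][:,:,::-1]
c=cv2.resize(a[195:275,215:355],None,fx=5,fy=5,interpolation=cv2.INTER_CUBIC)
e=cv2.resize(b[180:265,190:320],None,fx=5,fy=5,interpolation=cv2.INTER_CUBIC)
cv2.imwrite('pics/c1.png',c);cv2.imwrite('pics/c2.png',e)
S,D=load('scene0'),load('side0')
for n,p,q in [('green',(185,283),(246,155)),('red',(363,207),(235,315)),('oil',(305,172),(321,279)),('pot',(194,215),(314,175)),('beakerbot',(378,250),(168,272)),('gauge',(325,225),(205,222)),('block',(251,222),(275,203)),('slidebox',(271,296),(185,178))]:
    X,r=tri([(S,p),(D,q)]);print(n,np.round(X,3),np.round(r,1))
E
```

```text
green [ 0.585 -0.3    0.005] [0.1 0.1]
red [0.568 0.265 0.009] [0.1 0.1]
oil [0.367 0.199 0.06 ] [0.7 1. ]
pot [ 0.373 -0.18   0.036] [0.2 0.2]
beakerbot [0.748 0.149 0.014] [0.2 0.2]
gauge [0.66  0.042 0.081] [0.9 0.8]
block [ 0.485 -0.066  0.035] [0.8 0.8]
slidebox [ 0.753 -0.171  0.031] [0.1 0.1]
```

View pics/c1.png

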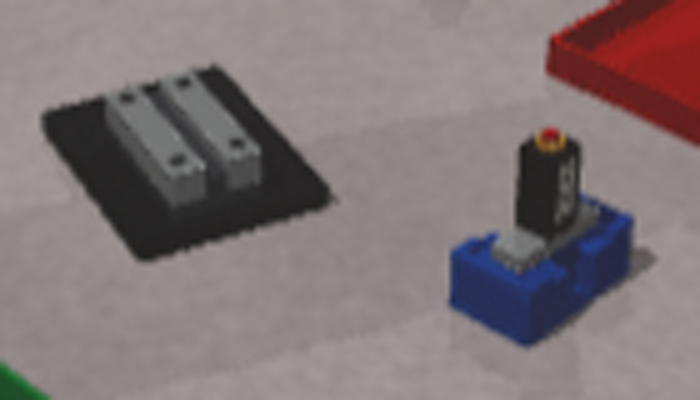

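View pics/c2.png

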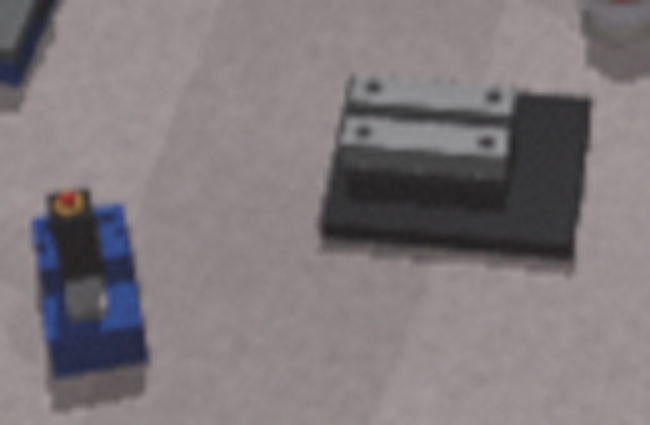

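Emit:
{"name": "drive_tool", "arguments": {"increments": [[0,-0.128,0,0,-1.5,0,-1],[0,-0.128,0,0,-1.5,0,-1],[0,-0.128,0,0,-1.5,0,-1],[0,0,0,-4,0,-2.2,-1],[0,0,0,-4,0,-2.2,-1]]}}

```text
time: 0.65
tcp_pos: [0.285, 0.5242, 0.295]
eef_rot: [-0.494, -0.504, 0.509, 0.493]
contact_force: [0.6, -0.1, -0.2]
grip_width: 0.997
```

Emit:
{"name": "drive_tool", "arguments": {"increments": [[0,0,0,-4,0,-2.2,-1],[0,0,0,-4,0,-2.2,-1],[0,0,0,-4,0,-2.2,-1],[0,0,0,-4,0,-2.2,-1],[0,0,0,-4,0,-2.2,-1]]}}

```text
time: 1.15
tcp_pos: [0.4024, 0.3197, 0.2946]
eef_rot: [-0.493, -0.505, 0.511, 0.491]
contact_force: [-0.1, -0.2, -0.4]
grip_width: 1.002
```

Emit:
{"name": "drive_tool", "arguments": {"increments": [[0,0,0,-4,0,-2.2,-1],[0,0,0,-4,0,-2.2,-1],[0,0,0,-4,0,-2.2,-1],[0,0,0,-4,0,-2.2,-1],[0,0,0,-4,0,-2.2,-1]]}}

```text
time: 1.65
tcp_pos: [0.5207, 0.114, 0.2947]
eef_rot: [-0.493, -0.505, 0.511, 0.491]
contact_force: [1.0, 0.9, 0.4]
grip_width: 0.998
```

```bash
python3 - <<'E'
from h import *
s=ctrl.observe();print(s['time'],s['tcp_pos'],s['qpos']);print(np.round(Rn.from_quat(s['eef_rot']).as_matrix(),3)); grab('wrist','w1')
E
```

```text
1.65 [0.52068847 0.11400511 0.29473254] [ 0.11798439 -0.15680826  1.85811003 -0.00667254  1.44514856 -1.48321491]
[[-0.031 -0.004 -1.   ]
 [ 0.999 -0.007 -0.031]
 [-0.007 -1.     0.004]]
```

View pics/w1.png

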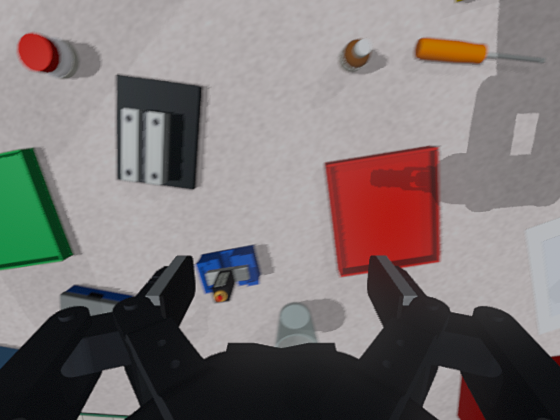

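Emit:
{"name": "drive_tool", "arguments": {"increments": [[0,0,0,-2,3.5,0,-1],[0,0,0,-2,3.5,0,-1],[0,0,0,0,0,0,-1]]}}

```text
time: 2.0
tcp_pos: [0.5259, 0.0637, 0.224]
eef_rot: [-0.498, -0.502, 0.508, 0.492]
contact_force: [-0.7, 0.2, -1.5]
grip_width: 0.999
```

```bash
python3 - <<'E'
from h import *
grab('wrist','w2'); print(load('w2')['pos'],ctrl.observe()['qd'].round(3))
E
```

```text
[0.52592338 0.06370386 0.22399737] [ 0.034 -0.028 -0.066  0.011  0.009  0.008]
```

Emit:
{"name": "drive_tool", "arguments": {"increments": [[0,0,0,-4,0,0,-1],[0,0,0,-4,0,0,-1],[0,0,0,-4,0,0,-1],[0,0,0,0,0,0,-1]]}}

```text
time: 2.45
tcp_pos: [0.533, -0.054, 0.2353]
eef_rot: [0.499, 0.508, -0.506, -0.487]
contact_force: [-0.1, -0.3, -0.8]
grip_width: 0.999
```

```bash
python3 - <<'E'
from h import *
grab('wrist','w3'); print(load('w3')['pos'],ctrl.observe()['qd'].round(3))
for k in '23':
    a=cv2.imread(f'pics/w{k}.png'); cv2.imwrite(f'pics/w{k}b.png',cv2.resize(a,(800,600),interpolation=cv2.INTER_CUBIC))
E
```

```text
[ 0.53297598 -0.05395364  0.23532171] [ 0.04  -0.003  0.01   0.01  -0.003  0.013]
```

View pics/w2b.png

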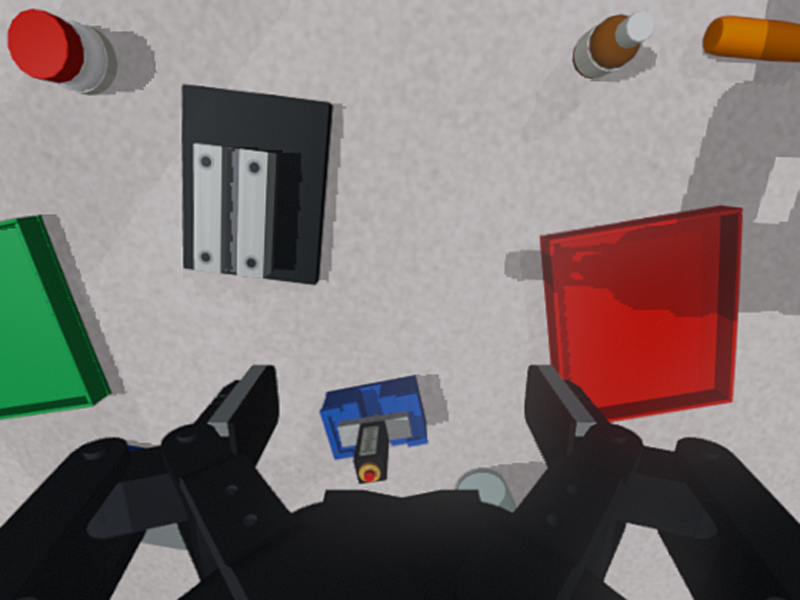

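View pics/w3b.png

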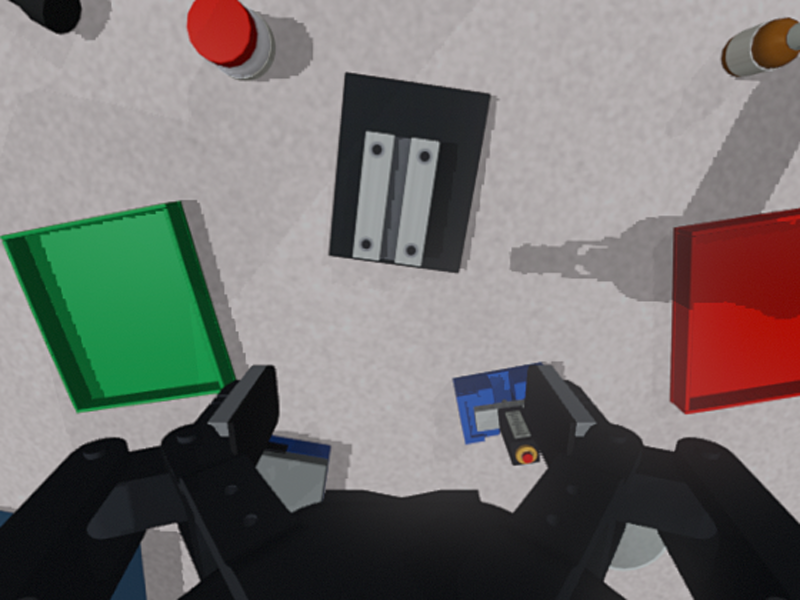

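```bash
python3 - <<'E'
from h import *
def crop(tag,x0,y0,w,h,f):
    a=load(tag)['image'][:,:,::-1][y0:y0+h,x0:x0+w]
    return cv2.resize(a,None,fx=f,fy=f,interpolation=cv2.INTER_CUBIC)
A=crop('w2',120,50,120,155,4*0.96);B=crop('w3',222,44,130,155,4*.96)
h=min(A.shape[0],B.shape[0]);cv2.imwrite('pics/cb.png',np.hstack([A[:h,:395],B[:h,:395]]))
A=crop('w2',220,255,90,90,4.4);B=crop('w3',310,245,90,90,4.4)
cv2.imwrite('pics/cg.png',np.hstack([A,B]))
E
```

```text
(no output)
```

View pics/cb.png

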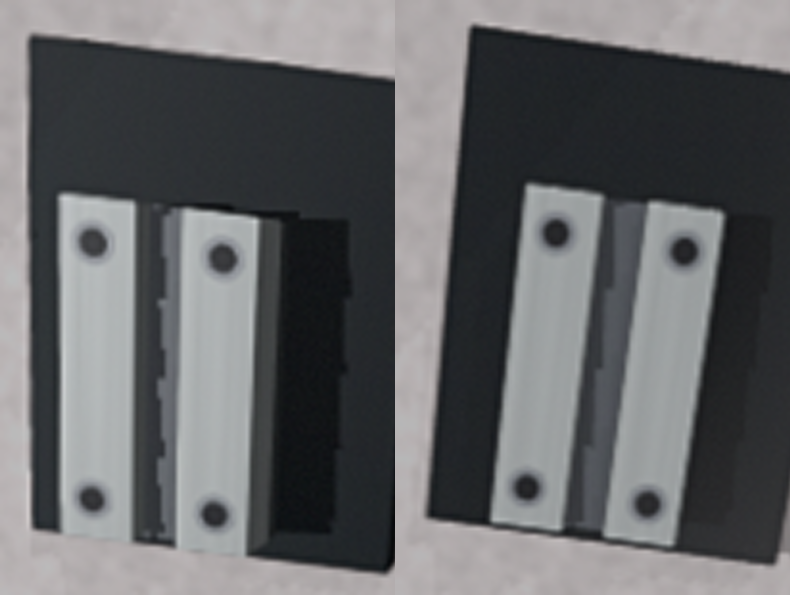

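View pics/cg.png

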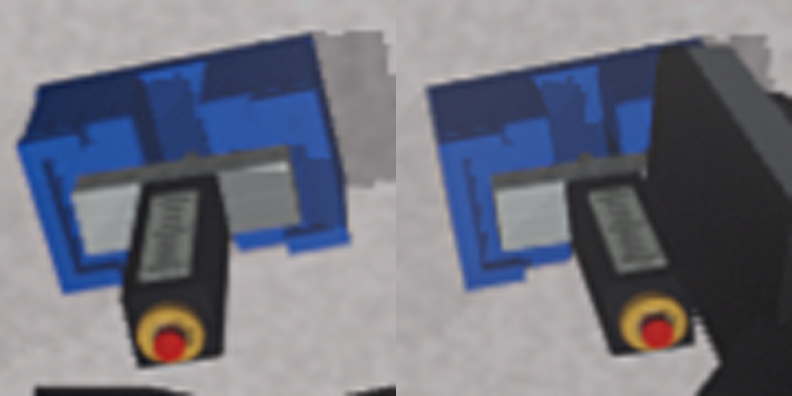

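```bash
cat > fit.py <<'E'
from h import *
from scipy.optimize import least_squares
def fitobj(obs,p0,free,z0):
    # obs: (d, localxyz, uv); params x,y,yaw,z
    def f(p):
        c,s=np.cos(p[2]),np.sin(p[2]);r=[]
        for d,L,uv in obs:
            z=L[2]+p[3]
            X=[p[0]+c*L[0]-s*L[1],p[1]+s*L[0]+c*L[1],z];r+=list(proj(d,X)[0]-uv)
        return np.array(r)
    g=(lambda q:f([*q,z0])) if not free else f
    x0=p0 if not free else [*p0,z0]
    o=least_squares(g,x0,loss='soft_l1');return o.x,o.fun.reshape(-1,2)
E
python3 - <<'E'
from fit import *
W2,W3=load('w2'),load('w3')
a=lambda u,v:(120+u/3.84-.5+.5/3.84,50+v/3.84-.5+.5/3.84); b=lambda u,v:(222+u/3.84-.37,44+v/3.84-.37)
# image left = -y world, image up = -x world
TL=(-.045,-.026,0);TR=(-.045,.026,0);BL=(.045,-.026,0);BR=(.045,.026,0)
o2=[(W2,TL,a(58,193)),(W2,BL,a(60,533)),(W2,TR,a(262,217)),(W2,BR,a(248,556))]
o3=[(W3,TL,b(130,183)),(W3,BL,b(96,522)),(W3,TR,b(329,211)),(W3,BR,b(282,547))]
for o in (o2+o3,):
    p,r=fitobj(o,[.49,-.07,0],True,.04);print('block',p.round(4),r.round(1).tolist())
for i in range(4):
    X,r=tri([(W2,o2[i][2]),(W3,o3[i][2])]);print(X.round(4),np.round(r,1))
# plate corners
for n,u,w in [('TL',(30,36),(471-395,26)),('BL',(32,528),(428-395,517))]:
    X,r=tri([(W2,a(*u)),(W3,b(*w))]);print('plate',n,X.round(4),np.round(r,1))
g=lambda u,v:(220+u/4.4-.39,255+v/4.4-.39); k=lambda u,v:(310+(u-396)/4.4-.39,245+v/4.4-.39)
S,D=load('scene0'),load('side0')
X,r=tri([(W2,g(170,340)),(W3,k(657,333))]);print('stemtop',X.round(4),r)
X,r=tri([(S,(215+550/5-.4,195+134/5-.4)),(D,(190+68/5-.4,180+199/5-.4))]);print('stemtop SD',X.round(4),r)
X,r=tri([(W2,g(72,192)),(W3,k(492,178))]);print('baseTL',X.round(4),r)
X,r=tri([(W2,g(88,256)),(W3,k(505,250))]);print('baseBL',X.round(4),r)
X,r=tri([(W2,g(17,145)),(W3,k(440,146))]);print('standTL',X.round(4),r)
X,r=tri([(W2,g(68,292)),(W3,k(468,290))]);print('standBL',X.round(4),r)
og=[(W2,(-.01,-.03,.01),g(75,190)),(W2,(.01,-.03,.01),g(88,256)),(W2,(.01,.03,.01),g(298,225)),(W2,(0,0,.063),g(170,342)),
 (W3,(-.01,-.03,.01),k(492,176)),(W3,(.01,-.03,.01),k(505,250)),(W3,(0,0,.063),k(655,336))]
p,r=fitobj(og,[.66,.04,0],True,.03);print('gauge',p.round(4),r.round(1).tolist())
os=[(W2,(-.025,-.042,.034),g(17,145)),(W2,(.025,-.042,.034),g(68,292)),(W2,(.025,.042,.034),g(350,243)),(W2,(-.025,.042,.0),g(313,34)),(W2,(-.025,-.042,0),g(40,85)),
 (W3,(-.025,-.042,.034),k(440,146)),(W3,(.025,-.042,.034),k(468,290)),(W3,(-.025,.042,0),k(705,40)),(W3,(-.025,-.042,0),k(428,88))]
p,r=fitobj(os,[.66,.04,0],True,0);print('stand',p.round(4),r.round(1).tolist())
E
```

```text
block [ 0.4858 -0.0623 -0.1035  0.0424] [[0.1, -0.0], [0.3, 0.2], [-0.7, -0.1], [-0.2, 0.1], [0.4, 0.2], [0.2, -0.1], [0.3, 0.1], [-0.5, -0.3]]
[ 0.4383 -0.0839  0.0416] [0.1 0.1]
[ 0.5278 -0.093   0.0425] [0.2 0.1]
[ 0.4436 -0.0319  0.0399] [0.1 0.1]
[ 0.5332 -0.0406  0.043 ] [0.2 0.2]
plate TL [ 0.3957 -0.1017  0.0126] [0.2 0.2]
plate BL [ 0.5327 -0.1156  0.0154] [0. 0.]
stemtop [0.6648 0.0417 0.0924] [np.float64(0.6058769942904919), np.float64(0.5841966931114106)]
stemtop SD [0.662  0.041  0.0923] [np.float64(0.09863229134978357), np.float64(0.09388552202050068)]
baseTL [0.6603 0.0102 0.0366] [np.float64(1.409034282216984), np.float64(1.3676502368640802)]
baseBL [0.6796 0.0147 0.0403] [np.float64(0.26980323043354965), np.float64(0.26160753192832686)]
standTL [ 0.6501 -0.005   0.0336] [np.float64(0.19948180430300644), np.float64(0.1939552387483312)]
standBL [0.6999 0.0071 0.0305] [np.float64(0.17630184011018576), np.float64(0.17103599632444316)]
gauge [0.6656 0.0418 0.1742 0.0281] [[-0.6, 0.3], [-0.3, -0.7], [0.7, 0.3], [0.3, 0.0], [0.6, 3.0], [-0.9, -0.1], [0.1, -1.3]]
stand [ 0.6657  0.0417  0.2302 -0.0019] [[0.4, 0.1], [-0.6, 0.8], [0.9, 0.6], [0.6, -0.4], [0.2, -0.3], [-0.1, -0.3], [-0.2, 0.4], [-1.1, -0.7], [-0.3, -0.3]]
```

```bash
cat > plan.py <<'E'
from h import *
def need(pos,az):
    """tool x at azimuth az (world), y down"""
    s=ctrl.observe();R=Rn.from_quat(s['eef_rot']).as_matrix();p=np.array(s['tcp_pos'])
    x=np.array([np.cos(az),np.sin(az),0]);y=np.array([0,0,-1.]);T=np.c_[x,y,np.cross(x,y)]
    rv=Rn.from_matrix(R.T@T).as_rotvec();d=R.T@(np.array(pos)-p)*100;d2=T.T@(np.array(pos)-p)*100
    xa=R[:,0]
    print('t',round(s['time'],2),'pos',p.round(4),'az',round(float(np.arctan2(xa[1],xa[0])),4),'tilt',np.round(R[:2,1],4),'grip',round(s['grip_width'],3),'F',np.round(s['contact_force'],1))
    print('turn',rv.round(4),'shift now-axes',d.round(2),'shift target-axes',d2.round(2)); return T
E
python3 -c "
from plan import *
need([.6655,.0418,.18],np.pi/2+.2)"
```

```text
t 2.5 pos [ 0.5332 -0.0523  0.2356] az 1.6001 tilt [ 0.0143 -0.0089] grip 1.003 F [-0.3  0.3  1. ]
turn [ 0.0132 -0.1707 -0.0105] shift now-axes [  9.07   5.67 -13.43] shift target-axes [  6.59   5.56 -14.84]
```

Emit:
{"name": "drive_tool", "arguments": {"increments": [[0.007,-0.085,-0.005,0,0,0,-1],[0.007,-0.085,-0.005,0,0,0,-1],[0,0,0,2.2,1.2,-4.9,-1],[0,0,0,2.2,1.2,-4.9,-1],[0,0,0,2.2,1.2,-4.9,-1]]}}

```text
time: 3.0
tcp_pos: [0.6541, 0.0405, 0.214]
eef_rot: [0.449, 0.552, -0.546, -0.442]
contact_force: [0.4, -0.6, 0.6]
grip_width: 0.999
```

Emit:
{"name": "drive_tool", "arguments": {"increments": [[0,0,0,0,0,0,-1]]}}

```text
time: 3.1
tcp_pos: [0.6563, 0.0459, 0.2118]
eef_rot: [0.447, 0.553, -0.547, -0.441]
contact_force: [-0.9, -0.5, 0.1]
grip_width: 1.002
```

```bash
python3 -c "
from plan import *
need([.6655,.0418,.071],np.pi/2+.2)
grab('wrist','w4');grab('scene','s4');grab('side','d4')"
```

```text
t 3.1 pos [0.6563 0.0459 0.2118] az 1.7835 tilt [0.012  0.0021] grip 1.002 F [-0.9 -0.5  0.1]
turn [ 0.0122  0.0127 -0.0004] shift now-axes [-0.59 14.09 -0.64] shift target-axes [-0.59 14.08 -0.82]
```

View pics/w4.png

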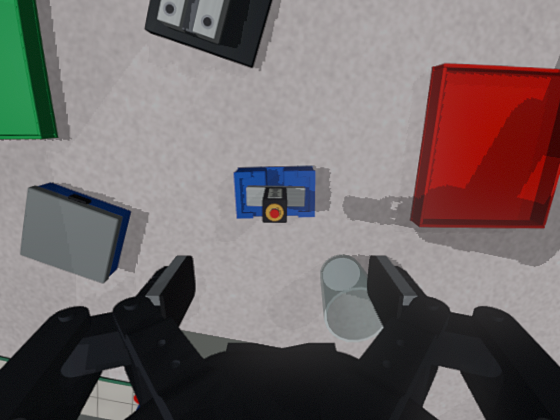

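```bash
python3 - <<'E'
from h import *
a=load('w4')['image'][:,:,::-1][155:235,225:325]
cv2.imwrite('pics/cg4.png',cv2.resize(a,None,fx=7,fy=7,interpolation=cv2.INTER_CUBIC))
E
```

```text
(no output)
```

View pics/cg4.png

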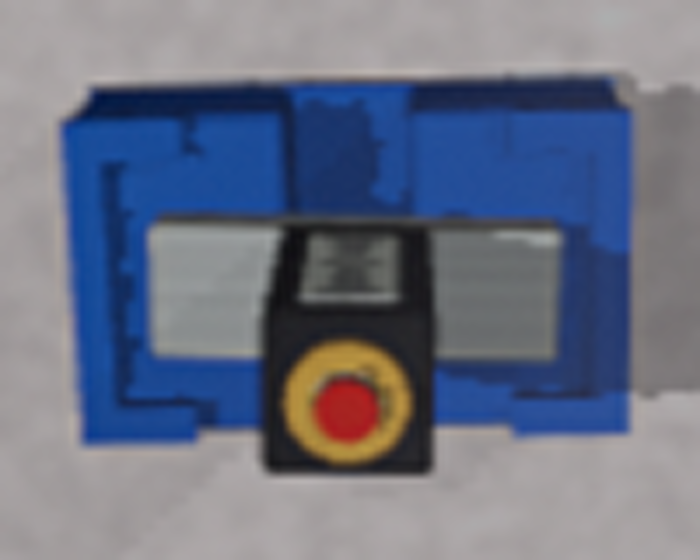

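```bash
python3 - <<'E'
from fit import *
W4,W2=load('w4'),load('w2')
g=lambda u,v:(225+u/7-.43,155+v/7-.43); q=lambda u,v:(220+u/4.4-.39,255+v/4.4-.39)
og=[(W4,(-.01,-.03,.01),g(150,224)),(W4,(.01,-.03,.01),g(153,355)),(W4,(.01,.03,.01),g(556,358)),(W4,(-.01,.03,.01),g(560,230)),
(W4,(0.011,-.011,.058),g(266,470)),(W4,(.011,.011,.058),g(431,470)),(W4,(0,0,.061),g(348,402))]
p,r=fitobj(og,[.66,.04,.2],False,.03);print('gauge',p.round(4),r.round(1).tolist())
og+=[(W2,(.01,-.03,.01),q(88,256)),(W2,(.01,.03,.01),q(298,225)),(W2,(0.011,-.011,.058),q(137,366)),(W2,(.011,.011,.058),q(224,353))]
p,r=fitobj(og,[.66,.04,.2],True,.03);print('gauge',p.round(4),r.round(1).tolist())
os=[(W4,(-.025,-.042,.034),g(64,122)),(W4,(.025,-.042,.034),g(83,443)),(W4,(.025,.042,.034),g(630,432)),(W4,(-.025,.042,.034),g(632,112))]
p,r=fitobj(os,[.66,.04,.2],False,0);print('stand',p.round(4),r.round(1).tolist())
E
```

```text
gauge [0.6638 0.0413 0.2022] [[-0.3, -0.3], [-0.3, -0.1], [0.3, 0.0], [0.4, -0.6], [-0.9, 0.6], [0.7, 0.9], [-0.0, -0.4]]
gauge [0.6646 0.0414 0.2021 0.0278] [[-0.2, -0.1], [-0.1, 0.0], [0.1, 0.2], [0.2, -0.3], [-0.8, 0.6], [0.5, 0.9], [-0.1, -0.3], [-0.3, -1.0], [0.5, -1.3], [-0.3, 0.2], [0.3, 0.2]]
stand [0.6641 0.0408 0.2319] [[-0.7, -0.2], [-0.3, 0.3], [0.3, 0.4], [0.7, -0.4]]
```

```bash
python3 -c "
from plan import *
need([.664,.0413,.071],np.pi/2+.202)"
```

```text
t 3.25 pos [0.6543 0.0424 0.2149] az 1.7808 tilt [0.0149 0.0004] grip 1.001 F [-0.1  0.4 -0.8]
turn [ 0.0147  0.008  -0.0027] shift now-axes [-0.27 14.4  -0.72] shift target-axes [-0.3  14.39 -0.93]
```

Emit:
{"name": "drive_tool", "arguments": {"increments": [[0.015,0.008,-0.003,-0.3,0,-0.9,-1],[0,0,0,0,3,0,-1],[0,0,0,0,3,0,-1],[0,0,0,0,2,0,-1],[0,0,0,0,0,0,-1]]}}

```text
time: 3.75
tcp_pos: [0.6635, 0.0412, 0.1437]
eef_rot: [0.451, 0.55, -0.545, -0.444]
contact_force: [-0.0, -0.1, 0.8]
grip_width: 1.003
```

```bash
python3 -c "
from plan import *
need([.664,.0413,.071],np.pi/2+.202)"
```

```text
t 3.75 pos [0.6635 0.0412 0.1437] az 1.7709 tilt [ 0.0131 -0.0001] grip 1.003 F [-0.  -0.1  0.8]
turn [ 0.0128 -0.0019 -0.0027] shift now-axes [0.02 7.27 0.05] shift target-axes [ 0.    7.27 -0.05]
```

Emit:
{"name": "drive_tool", "arguments": {"increments": [[0.02,0,-0.003,0,2.5,0,-1],[0,0,0,0,2.5,0,-1],[0.01,0,0,0,1.8,0,-1],[0,0,0,0,0,0,-1]]}}

```text
time: 4.15
tcp_pos: [0.6659, 0.04, 0.0841]
eef_rot: [-0.447, -0.545, 0.549, 0.449]
contact_force: [-0.7, -0.1, -0.1]
grip_width: 0.998
```

```bash
python3 -c "
from plan import *
need([.664,.0413,.071],np.pi/2+.202)
grab('wrist','w5')"
```

```text
t 4.15 pos [0.6659 0.04   0.0841] az 1.7687 tilt [-0.0055 -0.0035] grip 0.998 F [-0.7 -0.1 -0.1]
turn [-0.0061 -0.0041 -0.0023] shift now-axes [0.17 1.31 0.15] shift target-axes [0.16 1.31 0.16]
```

View pics/w5.png

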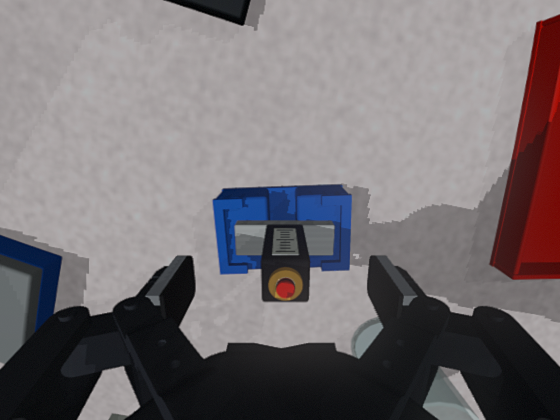

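Emit:
{"name": "drive_tool", "arguments": {"increments": [[-0.006,-0.004,-0.002,0.15,0.9,0.1,-1],[0,0,0,0,0.4,0,-1],[0,0,0,0,0,0,-1]]}}

```text
time: 4.5
tcp_pos: [0.6681, 0.0413, 0.0769]
eef_rot: [0.45, 0.55, -0.546, -0.444]
contact_force: [-0.8, 0.4, 0.5]
grip_width: 0.998
```

```bash
python3 -c "
from plan import *
need([.664,.0413,.071],np.pi/2+.202)"
```

```text
t 4.5 pos [0.6681 0.0413 0.0769] az 1.7729 tilt [ 0.0104 -0.0002] grip 0.998 F [-0.8  0.4  0.5]
turn [ 0.0102  0.0001 -0.0023] shift now-axes [0.09 0.59 0.41] shift target-axes [0.09 0.59 0.4 ]
```

Emit:
{"name": "drive_tool", "arguments": {"increments": [[0.01,0,-0.002,0.1,0.6,0.4,-1],[0,0,0,0,0.1,0,-1]]}}

```text
time: 4.7
tcp_pos: [0.6643, 0.0415, 0.0706]
eef_rot: [0.447, 0.548, -0.548, -0.447]
contact_force: [-0.5, 0.2, 0.9]
grip_width: 0.999
```

```bash
python3 -c "
from plan import *
need([.664,.0413,.071],np.pi/2+.202)"
```

```text
t 4.7 pos [0.6643 0.0415 0.0706] az 1.773 tilt [ 0.0012 -0.0002] grip 0.999 F [-0.5  0.2  0.9]
turn [ 0.0011  0.0002 -0.0005] shift now-axes [-0.01 -0.04  0.04] shift target-axes [-0.01 -0.04  0.04]
```

Emit:
{"name": "drive_tool", "arguments": {"increments": [[0,0,0,0,0,0,0.2],[0,0,0,0,0,0,0.4],[0,0,0,0,0,0,0.6],[0,0,0,0,0,0,1],[0,0,0,0,0,0,1]], "newtons": 40}}

```text
time: 5.2
tcp_pos: [0.6646, 0.0416, 0.0708]
eef_rot: [0.447, 0.548, -0.548, -0.446]
contact_force: [-0.1, -0.8, -1.4]
grip_width: 0.254
```

Emit:
{"name": "drive_tool", "arguments": {"increments": [[0,0,0,0,0,0,1],[0,0,0,0,0,0,1]]}}

```text
time: 5.4
tcp_pos: [0.6646, 0.0416, 0.0708]
eef_rot: [0.447, 0.548, -0.548, -0.446]
contact_force: [0.7, 0.7, 0.1]
grip_width: 0.255
```

```bash
python3 -c "
from plan import *
need([.664,.0413,.071],np.pi/2+.202);grab('wrist','w6')"
```

```text
t 5.4 pos [0.6646 0.0416 0.0708] az 1.7731 tilt [ 0.0017 -0.0002] grip 0.255 F [0.7 0.7 0.1]
turn [ 0.0016  0.0003 -0.0006] shift now-axes [-0.02 -0.02  0.06] shift target-axes [-0.02 -0.02  0.06]
```

View pics/w6.png

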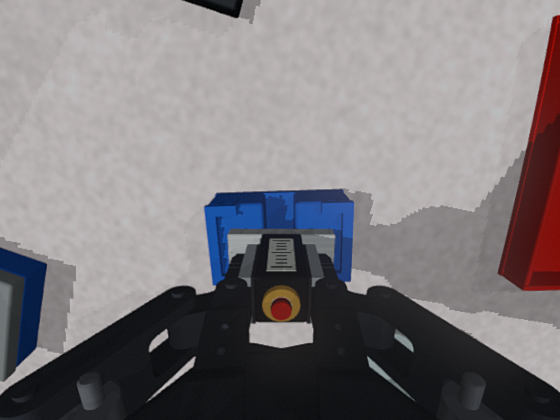

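Emit:
{"name": "drive_tool", "arguments": {"increments": [[0,0,0,0,-1,0,1],[0,0,0,0,-2,0,1],[0,0,0,0,-3,0,1],[0,0,0,0,-3,0,1],[0,0,0,0,-1,0,1]]}}

```text
time: 5.95
tcp_pos: [0.6613, 0.0415, 0.1703]
eef_rot: [-0.445, -0.546, 0.55, 0.449]
contact_force: [0.0, -0.6, -1.4]
grip_width: 0.252
```

```bash
python3 -c "
from plan import *
need([.4858,-.0623,.155],np.pi/2-.1035)"
```

```text
t 5.95 pos [0.6613 0.0415 0.1703] az 1.7729 tilt [-0.0087 -0.0002] grip 0.252 F [ 0.  -0.6 -1.4]
turn [-8.700e-03  3.056e-01  3.000e-04] shift now-axes [-6.65  1.69 19.26] shift target-axes [-12.14   1.53  16.38]
```

Emit:
{"name": "drive_tool", "arguments": {"increments": [[0,0.1,0,0,0,0,1],[0,0.1,0,0,0,0,1],[0,0.1,0,0,0,0,1],[0,0,0,-2.4,0,3.3,1],[0,0,0,-2.4,0,3.3,1]]}}

```text
time: 6.45
tcp_pos: [0.5918, 0.0019, 0.1714]
eef_rot: [-0.525, -0.471, 0.474, 0.527]
contact_force: [0.2, -0.4, -1.6]
grip_width: 0.256
```

Emit:
{"name": "drive_tool", "arguments": {"increments": [[0,0,0,-2.4,0,3.3,1],[0,0,0,-2.4,0,3.3,1],[0,0,0,-1.5,0,2,1],[0,0,0,0,0,0,1]]}}

```text
time: 6.85
tcp_pos: [0.4905, -0.054, 0.1676]
eef_rot: [-0.523, -0.469, 0.475, 0.53]
contact_force: [0.2, -0.8, -1.9]
grip_width: 0.252
```

```bash
python3 -c "
from plan import *
need([.4858,-.0623,.155],np.pi/2-.1035);grab('wrist','w7')"
```

```text
t 6.85 pos [ 0.4905 -0.054   0.1676] az 1.4623 tilt [-0.013   0.0004] grip 0.252 F [ 0.2 -0.8 -1.9]
turn [-0.0129 -0.005  -0.0009] shift now-axes [-0.88  1.26  0.36] shift target-axes [-0.88  1.26  0.38]
```

View pics/w7.png

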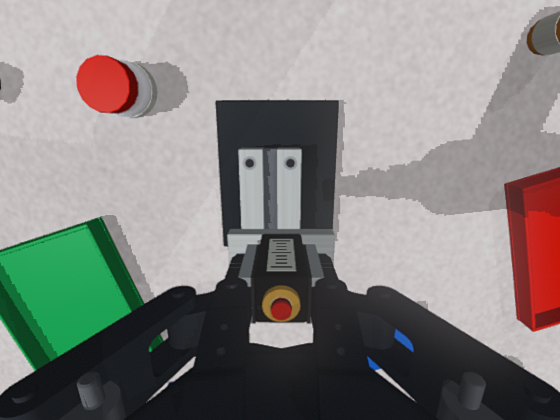

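Emit:
{"name": "drive_tool", "arguments": {"increments": [[-0.013,-0.005,0,-0.9,1.3,0.4,1],[0,0,0,0,2,0,1],[0,0,0,0,0,0,1]]}}

```text
time: 7.2
tcp_pos: [0.4886, -0.0616, 0.1348]
eef_rot: [0.526, 0.475, -0.473, -0.524]
contact_force: [-0.6, -0.2, -2.2]
grip_width: 0.252
```

```bash
python3 -c "
from plan import *
need([.4858,-.0623,.113],np.pi/2-.1035);d=grab('wrist','w8');grab('scene','s8');grab('side','d8')
a=d['image'][:,:,::-1][60:340,160:400];cv2.imwrite('pics/c8.png',cv2.resize(a,None,fx=2.1,fy=2.1,interpolation=cv2.INTER_CUBIC))"
```

```text
t 7.2 pos [ 0.4886 -0.0616  0.1348] az 1.4685 tilt [ 0.0046 -0.0004] grip 0.252 F [-0.6 -0.2 -2.2]
turn [0.0047 0.0012 0.    ] shift now-axes [-0.1   2.17  0.28] shift target-axes [-0.1   2.18  0.27]
```

View pics/c8.png

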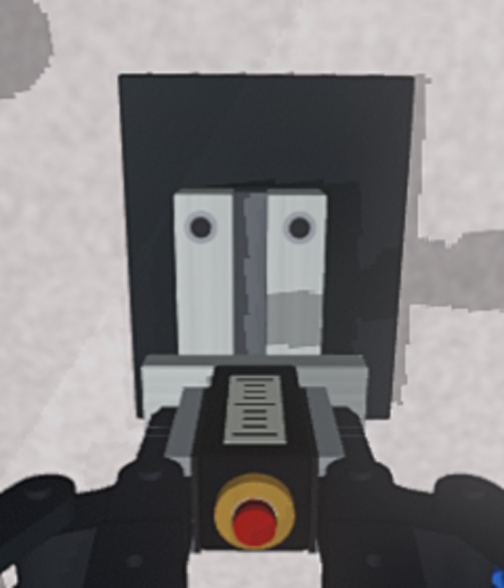

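Emit:
{"name": "drive_tool", "arguments": {"increments": [[0.005,0.001,0,-0.1,1.5,0.27,1],[0,0,0,0,1.2,0,1],[0,0,0,0,0,0,1]]}}

```text
time: 7.65
tcp_pos: [0.4901, -0.0626, 0.1113]
eef_rot: [0.527, 0.476, -0.472, -0.522]
contact_force: [0.3, -0.8, -2.7]
grip_width: 0.254
```

```bash
python3 -c "
from plan import *
need([.4858,-.0623,.100],np.pi/2-.1035)"
```

```text
t 7.65 pos [ 0.4901 -0.0626  0.1113] az 1.4689 tilt [ 0.0088 -0.0022] grip 0.254 F [ 0.3 -0.8 -2.7]
turn [ 0.0089  0.0017 -0.0013] shift now-axes [-0.01  1.13  0.44] shift target-axes [-0.01  1.13  0.43]
```

Emit:
{"name": "drive_tool", "arguments": {"increments": [[0.009,0.001,-0.001,0,0.5,0.4,1],[0,0,0,0,0.3,0.1,1],[0,0,0,0,0.2,0,1],[0,0,0,0,0,0,1]]}}

```text
time: 8.05
tcp_pos: [0.4846, -0.062, 0.1]
eef_rot: [-0.525, -0.473, 0.474, 0.525]
contact_force: [0.4, -0.6, -1.9]
grip_width: 0.253
```

```bash
python3 -c "
from plan import *
need([.4858,-.0623,.093],np.pi/2-.1035);d=grab('wrist','w9');grab('scene','s9');grab('side','d9')
a=load('s9')['image'][:,:,::-1][170:260,200:310];b=load('d9')['image'][:,:,::-1][160:240,230:330]
A=cv2.resize(a,(440,360),interpolation=cv2.INTER_CUBIC);B=cv2.resize(b,(440,352),interpolation=cv2.INTER_CUBIC)
cv2.imwrite('pics/c9.png',cv2.resize(np.hstack([A[:352],B]),None,fx=.9,fy=.9))"
```

```text
t 8.05 pos [ 0.4846 -0.062   0.1   ] az 1.4678 tilt [-0.0016  0.0001] grip 0.253 F [ 0.4 -0.6 -1.9]
turn [-0.0016  0.0006 -0.    ] shift now-axes [-0.02  0.7  -0.12] shift target-axes [-0.02  0.7  -0.12]
```

View pics/c9.png

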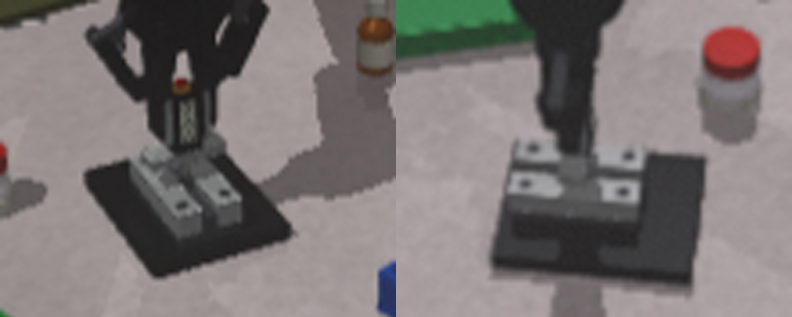

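View pics/w9.png

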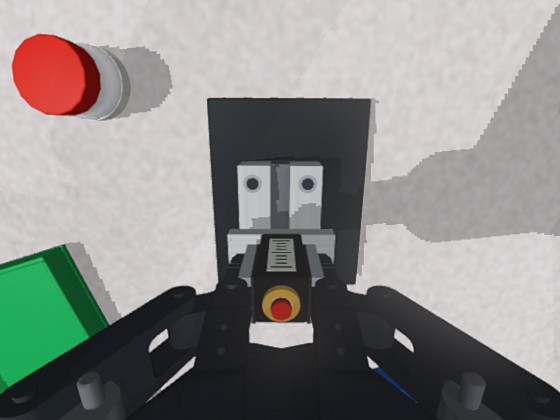

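Emit:
{"name": "drive_tool", "arguments": {"increments": [[0,0,0,0,0.3,0,1],[0,0,0,0,0.2,0,1],[0,0,0,0,0.2,0,1],[0,0,0,0,0,0,1]]}}

```text
time: 8.6
tcp_pos: [0.4856, -0.0622, 0.0938]
eef_rot: [0.525, 0.474, -0.473, -0.525]
contact_force: [-0.0, 0.5, -1.3]
grip_width: 0.257
```

```bash
python3 -c "
from plan import *
need([.4858,-.0623,.083],np.pi/2-.1035)"
```

```text
t 8.6 pos [ 0.4856 -0.0622  0.0938] az 1.4679 tilt [ 0.001  -0.0006] grip 0.257 F [-0.   0.5 -1.3]
turn [ 0.001   0.0006 -0.0004] shift now-axes [-0.    1.08 -0.02] shift target-axes [-0.    1.08 -0.02]
```

Emit:
{"name": "drive_tool", "arguments": {"increments": [[0,0,0,0,0.2,0,1],[0,0,0,0,0.2,0,1],[0,0,0,0,0.2,0,1]]}}

```text
time: 8.9
tcp_pos: [0.486, -0.0623, 0.0882]
eef_rot: [0.526, 0.474, -0.473, -0.525]
contact_force: [-1.9, -0.5, 1.5]
grip_width: 0.255
```

Emit:
{"name": "drive_tool", "arguments": {"increments": [[0,0,0,0,0.1,0,1],[0,0,0,0,0.1,0,1]]}}

```text
time: 9.1
tcp_pos: [0.486, -0.0623, 0.0864]
eef_rot: [0.525, 0.474, -0.474, -0.525]
contact_force: [-1.7, 0.1, 2.2]
grip_width: 0.253
```

```bash
python3 -c "
from plan import *
need([.4858,-.0623,.083],np.pi/2-.1035)"
```

```text
t 9.1 pos [ 0.486  -0.0623  0.0864] az 1.4679 tilt [ 0.001  -0.0006] grip 0.253 F [-1.7  0.1  2.2]
turn [ 0.0011  0.0006 -0.0005] shift now-axes [0.   0.34 0.02] shift target-axes [-0.    0.34  0.02]
```

Emit:
{"name": "drive_tool", "arguments": {"increments": [[0,0,0,0,0.1,0,1],[0,0,0,0,0.1,0,1]]}}

```text
time: 9.3
tcp_pos: [0.486, -0.0623, 0.0845]
eef_rot: [0.525, 0.474, -0.474, -0.525]
contact_force: [-3.2, 0.9, 1.3]
grip_width: 0.25
```

Emit:
{"name": "drive_tool", "arguments": {"increments": [[0,0,0,0,0.1,0,1]]}}

```text
time: 9.4
tcp_pos: [0.4861, -0.0623, 0.0839]
eef_rot: [0.525, 0.474, -0.474, -0.525]
contact_force: [-5.2, 1.9, 9.6]
grip_width: 0.256
```

Emit:
{"name": "drive_tool", "arguments": {"increments": [[0,0,0,0,0.01,0,1]]}}

```text
time: 9.5
tcp_pos: [0.4861, -0.0623, 0.0839]
eef_rot: [0.525, 0.474, -0.474, -0.525]
contact_force: [-1.7, 0.2, 2.1]
grip_width: 0.255
```

```bash
python3 -c "
from plan import *
need([.4858,-.0623,.083],np.pi/2-.1035);print(ctrl.observe()['ft_torque'])"
```

```text
t 9.5 pos [ 0.4861 -0.0623  0.0839] az 1.468 tilt [ 0.0004 -0.0005] grip 0.255 F [-1.7  0.2  2.1]
turn [ 0.0004  0.0007 -0.0005] shift now-axes [-0.    0.09  0.03] shift target-axes [-0.    0.09  0.03]
[ 0.07852649  0.45708551 -0.03912065]
```

Emit:
{"name": "drive_tool", "arguments": {"increments": [[0,0,0,0,0.1,0,1]]}}

```text
time: 9.6
tcp_pos: [0.4862, -0.0623, 0.0839]
eef_rot: [0.525, 0.474, -0.474, -0.525]
contact_force: [-6.3, 2.5, 13.5]
grip_width: 0.254
```

Emit:
{"name": "drive_tool", "arguments": {"increments": [[0,0,0,0,0.1,0,1]]}}

```text
time: 9.7
tcp_pos: [0.4862, -0.0623, 0.0839]
eef_rot: [-0.525, -0.473, 0.474, 0.525]
contact_force: [-6.4, 0.7, 9.5]
grip_width: 0.248
```

Emit:
{"name": "drive_tool", "arguments": {"increments": [[0,0,0,0,0.09,0,1],[0,0,0,0,0.09,0,1],[0,0,0,0,0.09,0,1]]}}

```text
time: 10.0
tcp_pos: [0.4863, -0.0623, 0.0839]
eef_rot: [-0.524, -0.473, 0.475, 0.526]
contact_force: [-5.2, 2.1, 8.6]
grip_width: 0.256
```

Emit:
{"name": "drive_tool", "arguments": {"increments": [[0,0,0,0,0.09,0,1],[0,0,0,0,0.09,0,1],[0,0,0,0,0.09,0,1]]}}

```text
time: 10.3
tcp_pos: [0.4863, -0.0623, 0.0839]
eef_rot: [-0.524, -0.473, 0.475, 0.526]
contact_force: [-5.0, 1.1, 7.8]
grip_width: 0.251
```

```bash
python3 -c "
from plan import *
need([.4858,-.0623,.083],np.pi/2-.1035);print(ctrl.observe()['ft_torque'])
d=grab('wrist','w10');grab('scene','s10');grab('side','d10')
a=load('s10')['image'][:,:,::-1][170:260,200:310];b=load('w10')['image'][:,:,::-1][150:340,190:370]
A=cv2.resize(a,(440,360),interpolation=cv2.INTER_CUBIC);B=cv2.resize(b,(341,360),interpolation=cv2.INTER_CUBIC)
cv2.imwrite('pics/c10.png',np.hstack([A,B]));need([.4858,-.0623,.083],np.pi/2-.1035)"
```

```text
t 10.3 pos [ 0.4863 -0.0623  0.0839] az 1.4684 tilt [-0.0048  0.0001] grip 0.251 F [-5.   1.1  7.8]
turn [-0.0048  0.0011 -0.0004] shift now-axes [-0.    0.09  0.05] shift target-axes [-0.    0.09  0.05]
[0.19738789 0.95628484 0.00469622]
t 10.45 pos [ 0.4863 -0.0623  0.0839] az 1.4684 tilt [-0.0048  0.0002] grip 0.255 F [-6.   1.2  8.3]
turn [-0.0048  0.0011 -0.0003] shift now-axes [-0.    0.09  0.05] shift target-axes [-0.    0.09  0.05]
```

View pics/c10.png

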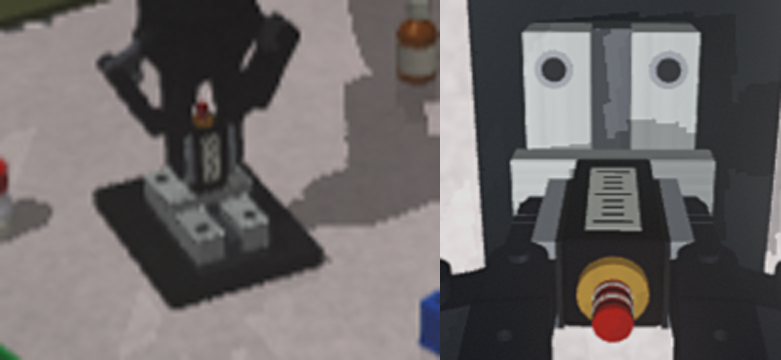

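Emit:
{"name": "drive_tool", "arguments": {"increments": [[0,0,0,0,0.11,0,1],[0,0,0,0,0.11,0,1],[0,0,0,0,0.11,0,1],[0,0,0,0,0.11,0,1],[0,0,0,0,0.11,0,1]]}}

```text
time: 10.95
tcp_pos: [0.4865, -0.0624, 0.084]
eef_rot: [-0.523, -0.472, 0.476, 0.527]
contact_force: [-5.5, 2.0, 9.5]
grip_width: 0.255
```

```bash
python3 -c "
from plan import *
d=grab('wrist','w11');grab('scene','s11');grab('side','d11')
a=load('w11')['image'][:,:,::-1][275:330,245:320];cv2.imwrite('pics/c11.png',cv2.resize(a,None,fx=10,fy=10,interpolation=cv2.INTER_CUBIC));need([.4858,-.0623,.083],np.pi/2-.1035)
a=load('w5')['image'][:,:,::-1][255:310,245:320];cv2.imwrite('pics/c5.png',cv2.resize(a,None,fx=10,fy=10,interpolation=cv2.INTER_CUBIC))
a=load('w6')['image'][:,:,::-1][275:330,245:320];cv2.imwrite('pics/c6.png',cv2.resize(a,None,fx=10,fy=10,interpolation=cv2.INTER_CUBIC))"
```

```text
t 11.1 pos [ 0.4865 -0.0624  0.0839] az 1.4685 tilt [-0.0085  0.0006] grip 0.251 F [-5.   0.8  9.2]
turn [-0.0085  0.0012 -0.0003] shift now-axes [-0.    0.09  0.07] shift target-axes [-0.    0.09  0.07]
```

View pics/c11.png

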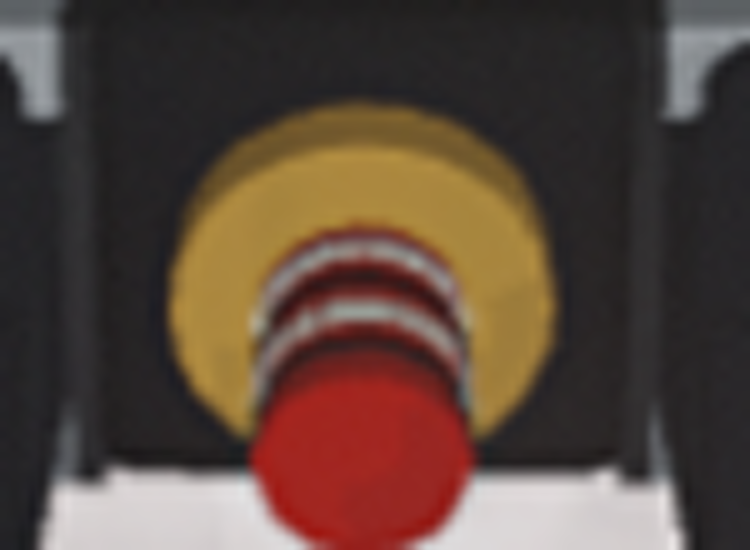

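View pics/c6.png

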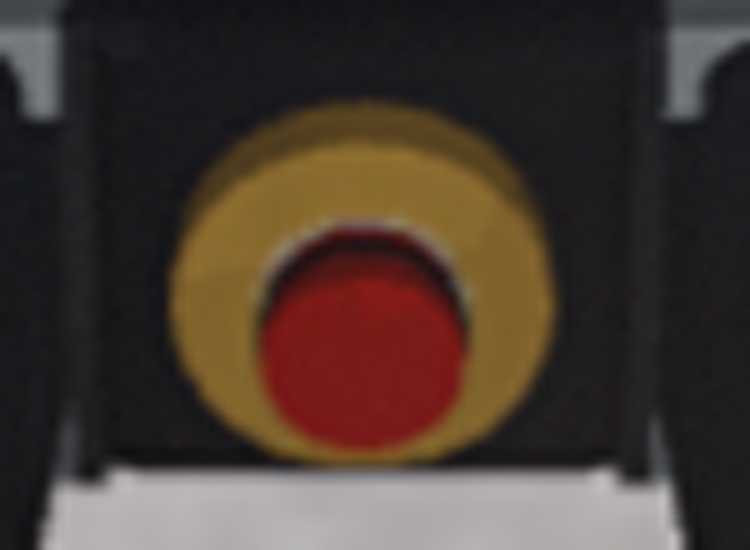

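```bash
python3 - <<'E'
from h import *
from scipy.optimize import brentq
d=load('w11');E=np.linalg.inv(np.array(d['hand_eye']));K=np.array(d['intrinsics'])
def pj(P):
    c=E@np.r_[P,1];s=c[:2]/c[2];s=s*(1+d['k1']*(s@s));return K[:2,:2]@s+K[:2,2]
px=lambda u,v,y0=275:np.array([245+u/10-.45,y0+v/10-.45])
def ell(y,z0,r):
    P=np.array([pj([r*np.cos(a),y,z0+r*np.sin(a)]) for a in np.linspace(0,6.283,90)]);return P.min(0),P.max(0)
for coff in (.0408,.0403,.0413):
    yc=-(.061-coff)
    # z0 from collar bottom/top-face top rows
    z0=brentq(lambda z:pj([0,yc,z])[1]-px(363,306)[1],-.02,.02)
    R=[brentq(lambda r:np.subtract(*ell(yc,z0,r)[::-1])[0]-(55.3-17.2)*10/10,.002,.02)]
    print(coff,'z0',z0,'collar r',R)
    for nm,l,r,b in [('before',262,467,450),('now',252,475,550)]:
        # stem radius unknown: solve y and r from width & bottom
        from scipy.optimize import fsolve
        f=lambda q:[np.subtract(*ell(q[0],z0,q[1])[::-1])[0]-(r-l)/10, ell(q[0],z0,q[1])[1][1]-px(0,b)[1]]
        q=fsolve(f,[yc-.005,.004]);print(nm,'height above collar mm',(yc-q[0])*1e3,'r',q[1]*1e3)
    for r in (3.0,3.1,3.2):
        hs=[]
        for b in (450,550):
            y=brentq(lambda y:ell(y,z0,r*1e-3)[1][1]-px(0,b)[1],yc-.02,yc+.003);hs.append((yc-y)*1e3)
        print('   fixed r',r,hs)
E
```

```text
0.0408 z0 0.0007606801566597231 collar r [0.0074501122416872605]
before height above collar mm 3.6587723382229402 r 3.8879851951364888
now height above collar mm 9.14801920326672 r 4.032496551318587
   fixed r 3.0 [4.816214968319972, 10.41383574411594]
   fixed r 3.1 [4.685870154001195, 10.291238087479458]
   fixed r 3.2 [4.555525340370462, 10.168640431595307]
0.0403 z0 0.0011104018777638228 collar r [0.0074124851497426895]
before height above collar mm 3.640292783347623 r 3.868348797507096
now height above collar mm 9.101815489807201 r 4.012130317546542
   fixed r 3.0 [4.772140380671468, 10.34266349663662]
   fixed r 3.1 [4.641795567268032, 10.220065841000999]
   fixed r 3.2 [4.51145075455342, 10.097468186118615]
0.0413 z0 0.0004109584351315785 collar r [0.0074877393339369816]
before height above collar mm 3.677251893211702 r 3.9076215929355245
now height above collar mm 9.194222916976168 r 4.052862785283341
   fixed r 3.0 [4.860289556617724, 10.485007992389692]
   fixed r 3.1 [4.729944741390748, 10.36241033476017]
   fixed r 3.2 [4.599599926851051, 10.2398126778821]
```

Emit:
{"name": "drive_tool", "arguments": {"increments": [[0,0,0,0,-0.3,0,1],[0,0,0,0,-0.5,0,1],[0,0,0,0,-1.5,0,1],[0,0,0,0,-3,0,1],[0,0,0,0,-3,0,1]]}}

```text
time: 11.6
tcp_pos: [0.4841, -0.0617, 0.1649]
eef_rot: [-0.52, -0.47, 0.478, 0.53]
contact_force: [0.7, -0.0, -1.9]
grip_width: 0.251
```

```bash
python3 -c "
from plan import *
need([.664,.0408,.17],np.pi/2+.23)"
```

```text
t 11.6 pos [ 0.4841 -0.0617  0.1649] az 1.4683 tilt [-0.0171  0.0028] grip 0.251 F [ 0.7 -0.  -1.9]
turn [-0.017  -0.3324  0.0039] shift now-axes [ 12.04  -0.79 -16.84] shift target-axes [  5.88  -0.51 -19.86]
```

Emit:
{"name": "drive_tool", "arguments": {"increments": [[-0.006,-0.11,0.001,0,0,0,1],[-0.006,-0.11,0.001,0,0,0,1],[-0.006,-0.11,0.001,0,0,0,1],[0,0,0,1.4,0,-4.5,1],[0,0,0,1.4,0,-4.5,1]]}}

```text
time: 12.1
tcp_pos: [0.5671, -0.0152, 0.1755]
eef_rot: [0.443, 0.558, -0.553, -0.432]
contact_force: [0.7, -1.1, -1.9]
grip_width: 0.256
```

Emit:
{"name": "drive_tool", "arguments": {"increments": [[0,0,0,1.4,0,-4.5,1],[0,0,0,1.4,0,-4.5,1],[0,0,0,0,0,-1,1],[0,0,0,0,0,0,1]]}}

```text
time: 12.5
tcp_pos: [0.6648, 0.0402, 0.1788]
eef_rot: [0.443, 0.56, -0.553, -0.43]
contact_force: [-0.7, -0.1, -2.3]
grip_width: 0.254
```

```bash
python3 -c "
from plan import *
need([.6645,.0412,.12],np.pi/2+.23)"
```

```text
t 12.5 pos [0.6648 0.0402 0.1788] az 1.81 tilt [ 0.0208 -0.0036] grip 0.254 F [-0.7 -0.1 -2.3]
turn [ 0.0194  0.0093 -0.0084] shift now-axes [0.16 5.87 0.12] shift target-axes [0.11 5.88 0.  ]
```

Emit:
{"name": "drive_tool", "arguments": {"increments": [[0.019,0.009,-0.008,0.1,2,0,1],[0,0,0,0,2,0,1],[0.004,0,0,0,1.5,0,1],[0,0,0,0,0,0,1]]}}

```text
time: 12.9
tcp_pos: [0.6625, 0.0388, 0.1241]
eef_rot: [-0.439, -0.552, 0.555, 0.44]
contact_force: [0.9, -0.1, -2.6]
grip_width: 0.251
```

```bash
python3 -c "
from plan import *
need([.6645,.0412,.072],np.pi/2+.23);d=grab('wrist','w12')
grab('scene','s12');grab('side','d12')
a=load('s12')['image'][:,:,::-1][190:270,280:370];b=load('d12')['image'][:,:,::-1][180:270,170:260]
A=cv2.resize(a,(396,352),interpolation=cv2.INTER_CUBIC);B=cv2.resize(b,(352,352),interpolation=cv2.INTER_CUBIC)
cv2.imwrite('pics/c12.png',np.hstack([A,B]))"
```

```text
t 12.9 pos [0.6625 0.0388 0.1241] az 1.7992 tilt [-0.0039 -0.0019] grip 0.251 F [ 0.9 -0.1 -2.6]
turn [-0.0043 -0.0016 -0.001 ] shift now-axes [ 0.19  5.21 -0.27] shift target-axes [ 0.19  5.21 -0.25]
```

View pics/w12.png

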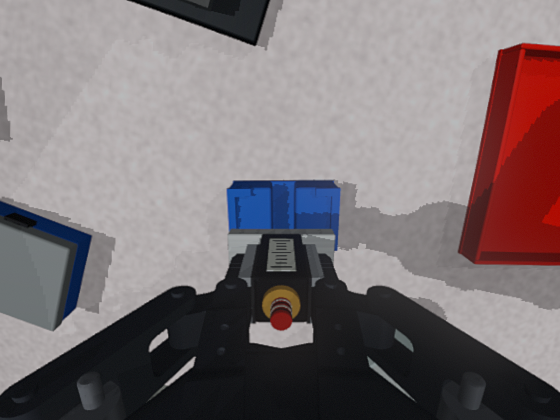

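View pics/c12.png

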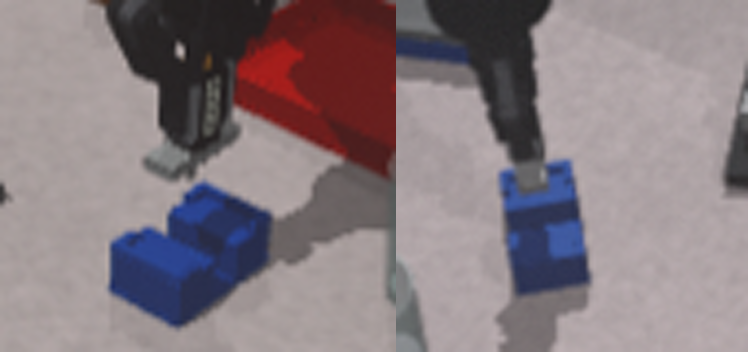

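Emit:
{"name": "drive_tool", "arguments": {"increments": [[0,-0.001,0,0.2,1.2,-0.25,1],[0,0,0,0,1.2,0,1],[0.003,0,0,0,0.8,0,1],[0,0,0,0,0,0,1]]}}

```text
time: 13.45
tcp_pos: [0.6687, 0.0415, 0.0965]
eef_rot: [0.441, 0.554, -0.554, -0.438]
contact_force: [-0.4, -0.3, -2.6]
grip_width: 0.252
```

```bash
python3 -c "
from plan import *
need([.6645,.0412,.0715],np.pi/2+.23)"
```

```text
t 13.45 pos [0.6687 0.0415 0.0965] az 1.8003 tilt [ 0.0045 -0.0027] grip 0.252 F [-0.4 -0.3 -2.6]
turn [ 0.0038 -0.0005 -0.0037] shift now-axes [0.08 2.5  0.43] shift target-axes [0.07 2.5  0.42]
```

Emit:
{"name": "drive_tool", "arguments": {"increments": [[0.004,0,-0.003,0.1,0.7,0.4,1],[0,0,0,0,0.7,0.05,1],[0,0,0,0,0.5,0,1],[0,0,0,0,0.2,0,1]]}}

```text
time: 13.85
tcp_pos: [0.6638, 0.0415, 0.0736]
eef_rot: [-0.439, -0.554, 0.554, 0.439]
contact_force: [0.8, -0.5, -2.0]
grip_width: 0.252
```

```bash
python3 -c "
from plan import *
need([.6645,.0412,.0712],np.pi/2+.23)"
```

```text
t 13.85 pos [0.6638 0.0415 0.0736] az 1.8005 tilt [-0.0007 -0.0006] grip 0.252 F [ 0.8 -0.5 -2. ]
turn [-0.0008 -0.0003 -0.0004] shift now-axes [-0.04  0.24 -0.06] shift target-axes [-0.04  0.24 -0.06]
```

Emit:
{"name": "drive_tool", "arguments": {"increments": [[0,0,0,0,0.15,0,1],[0,0,0,0,0.07,0,1],[0,0,0,0,0.05,0,1]]}}

```text
time: 14.15
tcp_pos: [0.6638, 0.0415, 0.0708]
eef_rot: [-0.439, -0.554, 0.554, 0.44]
contact_force: [-1.8, -0.2, 1.6]
grip_width: 0.255
```

Emit:
{"name": "drive_tool", "arguments": {"increments": [[0,0,0,0,0,0,0.4],[0,0,0,0,0,0,0],[0,0,0,0,0,0,-0.6],[0,0,0,0,0,0,-1],[0,0,0,0,0,0,-1]]}}

```text
time: 14.65
tcp_pos: [0.666, 0.0414, 0.0737]
eef_rot: [0.441, 0.555, -0.553, -0.438]
contact_force: [0.2, 0.1, 0.8]
grip_width: 0.957
```

```bash
python3 -c "
from plan import *
need([.6645,.0412,.15],np.pi/2+.23);grab('wrist','w13')"
```

```text
t 14.65 pos [0.666  0.0414 0.0737] az 1.8004 tilt [ 0.0046 -0.0007] grip 0.957 F [0.2 0.1 0.8]
turn [ 0.0044 -0.0004 -0.0017] shift now-axes [ 0.   -7.63  0.12] shift target-axes [ 0.02 -7.63  0.16]
```

View pics/w13.png

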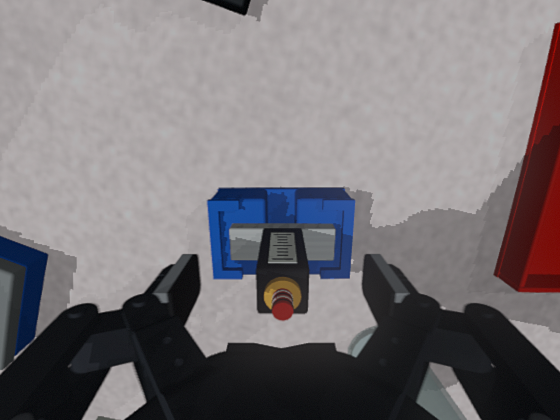

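Emit:
{"name": "drive_tool", "arguments": {"increments": [[0,0,0,0,-1,0,-1],[0,0,0,0,-3,0,-1],[0,0,0,0,-4,0,-1],[0,0,0,0,-4,0,-1],[0,0,0,0,0,0,-1]]}}

```text
time: 15.2
tcp_pos: [0.6647, 0.0415, 0.1987]
eef_rot: [0.44, 0.554, -0.554, -0.439]
contact_force: [-0.2, -0.0, 1.0]
grip_width: 1.0
```

```bash
python3 -c "
from plan import *
need([.4858,-.0623,.16],np.pi/2-.1035);d=grab('wrist','w14')
grab('scene','s14');grab('side','d14')
f=lambda t,x,y,w,h:cv2.resize(load(t)['image'][:,:,::-1][y:y+h,x:x+w],(390,390),interpolation=cv2.INTER_CUBIC)
cv2.imwrite('pics/c14.png',np.hstack([f('s14',295,205,60,60),f('w14',235,155,90,90)]))"
```

```text
t 15.2 pos [0.6647 0.0415 0.1987] az 1.8005 tilt [ 0.0016 -0.0006] grip 1.0 F [-0.2 -0.   1. ]
turn [ 0.0016  0.3332 -0.0007] shift now-axes [-6.03  3.84 19.79] shift target-axes [-12.18   3.87  16.72]
```

View pics/c14.png

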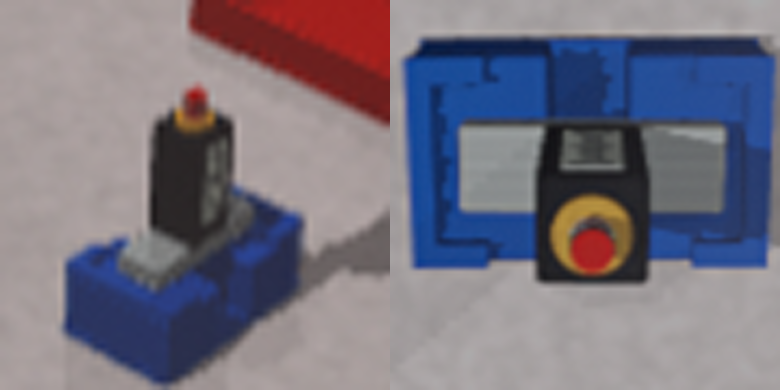

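Emit:
{"name": "drive_tool", "arguments": {"increments": [[0,0.11,0,0,0,0,-1],[0,0.11,0,0,0,0,-1],[0,0.11,0,0,0,0,-1],[0,0,0,-2.4,0,3.3,-1],[0,0,0,-2.4,0,3.3,-1]]}}

```text
time: 15.85
tcp_pos: [0.5852, 0.0023, 0.1795]
eef_rot: [-0.52, -0.464, 0.479, 0.534]
contact_force: [-0.2, 0.1, 0.2]
grip_width: 1.002
```

Emit:
{"name": "drive_tool", "arguments": {"increments": [[0,0,0,-2.4,0.5,3.3,-1],[0,0,0,-2.4,0.5,3.3,-1],[0,0,0,-1.4,0,2,-1],[0,0,0,0,0,0,-1]]}}

```text
time: 16.25
tcp_pos: [0.4807, -0.0515, 0.162]
eef_rot: [-0.515, -0.459, 0.483, 0.539]
contact_force: [-0.6, -0.8, -0.6]
grip_width: 0.998
```

```bash
python3 -c "
from plan import *
need([.4858,-.0623,.16],np.pi/2-.1035);d=grab('wrist','w15')
a=d['image'][:,:,::-1][100:310,190:370];cv2.imwrite('pics/c15.png',cv2.resize(a,None,fx=2.8,fy=2.8,interpolation=cv2.INTER_CUBIC))"
```

```text
t 16.25 pos [ 0.4807 -0.0515  0.162 ] az 1.4583 tilt [-0.0477  0.0032] grip 0.998 F [-0.6 -0.8 -0.6]
turn [-0.0478 -0.0091 -0.0019] shift now-axes [-1.01  0.17 -0.63] shift target-axes [-1.02  0.2  -0.62]
```

View pics/c15.png

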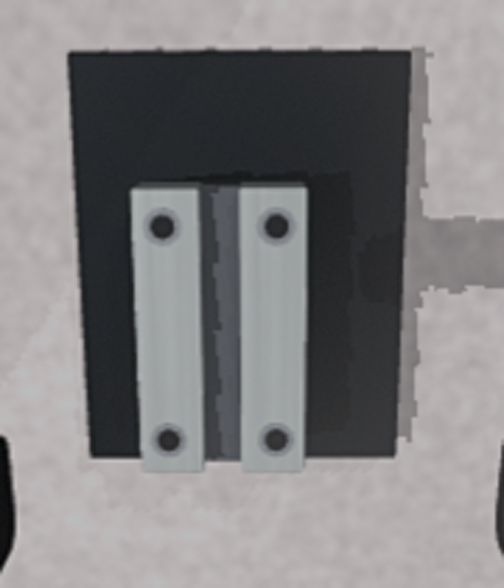

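```bash
python3 - <<'E'
from fit import *
W=load('w15');a=lambda u,v:(190+u/2.8-.32,100+v/2.8-.32)
o=[(W,(-.045,-.026,0),a(131,188)),(W,(.045,-.026,0),a(143,471)),(W,(-.045,.026,0),a(307,186)),(W,(.045,.026,0),a(303,471))]
p,r=fitobj(o,[.49,-.06,-.1],False,.043);print(p.round(4),r.round(1).tolist())
from plan import need
need([p[0],p[1],.12],np.pi/2+p[2])
E
```

```text
[ 0.4851 -0.0627 -0.1081] [[-0.4, -0.2], [-0.5, 0.1], [0.3, 0.2], [0.6, -0.1]]
t 16.3 pos [ 0.4815 -0.0511  0.1619] az 1.4587 tilt [-0.0475  0.0036] grip 1.003 F [-0.3 -0.6  0.9]
turn [-0.0477 -0.0041 -0.0017] shift now-axes [-1.11  4.17 -0.68] shift target-axes [-1.11  4.19 -0.48]
```

Emit:
{"name": "drive_tool", "arguments": {"increments": [[-0.048,-0.006,-0.002,-1.1,0,-0.5,-1],[0,0,0,0,2,0,-1],[0,0,0,0,2,0,-1],[0,0,0,0,0,0,-1]]}}

```text
time: 16.7
tcp_pos: [0.4873, -0.0613, 0.1184]
eef_rot: [-0.525, -0.474, 0.473, 0.526]
contact_force: [-0.4, -0.3, -1.0]
grip_width: 0.999
```

```bash
python3 -c "
from plan import *
need([.4855,-.0625,.041],np.pi/2-.106)"
```

```text
t 16.7 pos [ 0.4873 -0.0613  0.1184] az 1.466 tilt [0.0006 0.002 ] grip 0.999 F [-0.4 -0.3 -1. ]
turn [0.0004 0.0012 0.002 ] shift now-axes [-0.15  7.74  0.17] shift target-axes [-0.14  7.74  0.17]
```

Emit:
{"name": "drive_tool", "arguments": {"increments": [[0,0,0.002,-0.15,2,0.15,-1],[0.003,0,0,0,2,0.05,-1],[0.003,0,0,0,1.5,0.05,-1],[0,0,0,0,0,0,-1]]}}

```text
time: 17.1
tcp_pos: [0.4881, -0.0612, 0.0628]
eef_rot: [-0.523, -0.473, 0.475, 0.526]
contact_force: [-0.1, 0.1, 1.2]
grip_width: 1.003
```

```bash
python3 -c "
from plan import *
need([.4855,-.0625,.041],np.pi/2-.106);grab('wrist','w16')"
```

```text
t 17.1 pos [ 0.4881 -0.0612  0.0628] az 1.4686 tilt [-0.0049  0.001 ] grip 1.003 F [-0.1  0.1  1.2]
turn [-0.005   0.0038  0.0005] shift now-axes [-0.16  2.18  0.24] shift target-axes [-0.16  2.18  0.25]
```

View pics/w16.png

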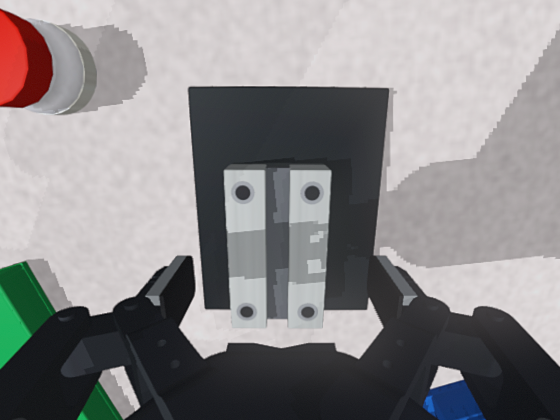

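Emit:
{"name": "drive_tool", "arguments": {"increments": [[-0.004,0.004,0,-0.16,0.8,0.25,-1],[0.002,0,0,0,0.8,0,-1],[0.002,0,0,0,0.4,0,-1],[0,0,0,0,0,0,-1]]}}

```text
time: 17.55
tcp_pos: [0.4886, -0.0632, 0.0454]
eef_rot: [0.527, 0.473, -0.472, -0.525]
contact_force: [0.1, -0.0, -0.0]
grip_width: 0.999
```

```bash
python3 -c "
from plan import *
need([.4855,-.0625,.041],np.pi/2-.106)"
```

```text
t 17.55 pos [ 0.4886 -0.0632  0.0454] az 1.4645 tilt [ 0.0022 -0.0006] grip 0.999 F [ 0.1 -0.  -0. ]
turn [ 0.0023 -0.0003 -0.0003] shift now-axes [0.04 0.44 0.32] shift target-axes [0.04 0.44 0.32]
```

Emit:
{"name": "drive_tool", "arguments": {"increments": [[0.002,0,0,0.04,0.4,0.3,-1],[0,0,0,0,0,0,-0.6],[0,0,0,0,0,0,-0.3]], "newtons": 60}}

```text
time: 17.85
tcp_pos: [0.4859, -0.0626, 0.0417]
eef_rot: [0.526, 0.473, -0.473, -0.525]
contact_force: [0.2, 0.5, -0.6]
grip_width: 0.691
```

```bash
python3 -c "
from plan import *
need([.4855,-.0625,.041],np.pi/2-.106)"
```

```text
t 17.85 pos [ 0.4859 -0.0626  0.0417] az 1.4643 tilt [ 0.0012 -0.0006] grip 0.691 F [ 0.2  0.5 -0.6]
turn [ 0.0013 -0.0005 -0.0005] shift now-axes [0.   0.07 0.04] shift target-axes [0.   0.07 0.04]
```

Emit:
{"name": "drive_tool", "arguments": {"increments": [[0,0,0,0,0,0,-0.2],[0,0,0,0,0,0,0.2],[0,0,0,0,0,0,0.6],[0,0,0,0,0,0,1],[0,0,0,0,0,0,1]], "newtons": 60}}

```text
time: 18.35
tcp_pos: [0.486, -0.0628, 0.0421]
eef_rot: [0.527, 0.473, -0.473, -0.525]
contact_force: [0.5, -0.2, 0.1]
grip_width: 0.597
```

Emit:
{"name": "drive_tool", "arguments": {"increments": [[0,0,0,0,-0.5,0,1],[0,0,0,0,-1,0,1],[0,0,0,0,-1,0,1]]}}

```text
time: 18.65
tcp_pos: [0.4819, -0.0617, 0.0641]
eef_rot: [-0.524, -0.471, 0.474, 0.528]
contact_force: [-0.4, 0.7, -5.9]
grip_width: 0.594
```

```bash
python3 -c "
from plan import *
need([.4855,-.0625,.15],np.pi/2-.106);grab('wrist','w17')"
```

```text
t 18.65 pos [ 0.4819 -0.0617  0.0641] az 1.4644 tilt [-0.0078  0.0014] grip 0.594 F [-0.4  0.7 -5.9]
turn [-0.0079 -0.0004  0.0006] shift now-axes [-0.04 -8.59 -0.3 ] shift target-axes [-0.04 -8.59 -0.36]
```

View pics/w17.png

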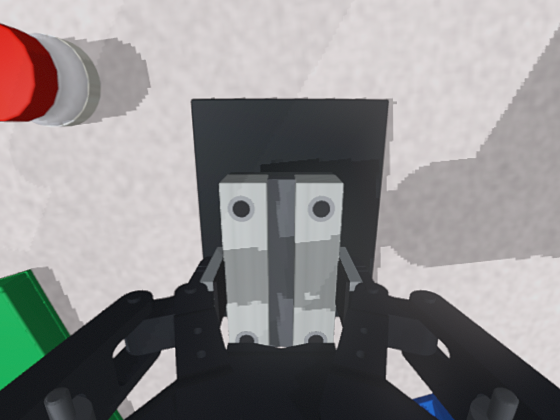

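```bash
python3 - <<'E'
from fit import *
W=load('w3');s=1/1.42857
c={'TL':(3,236),'TR':(183,202),'BL':(78,411),'BR':(236,390)}
P={k:onz(W,(v[0]*s-.15,v[1]*s-.15),.025) for k,v in c.items()}
for k,v in P.items(): print(k,v.round(4))
n=lambda a,b:np.linalg.norm(P[a]-P[b]).round(3)
print(n('TL','TR'),n('BL','BR'),n('TL','BL'),n('TR','BR'),sum(P.values())/4)
A=load('s14')['image'][:,:,::-1][240:330,125:245];B=load('d14')['image'][:,:,::-1][120:190,205:290]
cv2.imwrite('pics/ct.png',np.vstack([cv2.resize(A,(600,450)[:2],interpolation=cv2.INTER_CUBIC)]))
cv2.imwrite('pics/ct2.png',cv2.resize(B,(680,560),interpolation=cv2.INTER_CUBIC))
E
```

```text
TL [ 0.5217 -0.3841  0.025 ]
TR [ 0.4919 -0.2275  0.025 ]
BL [ 0.6845 -0.3528  0.025 ]
BR [ 0.6555 -0.2002  0.025 ]
0.159 0.155 0.166 0.166 [ 0.58839236 -0.29113396  0.025     ]
```

View pics/ct.png

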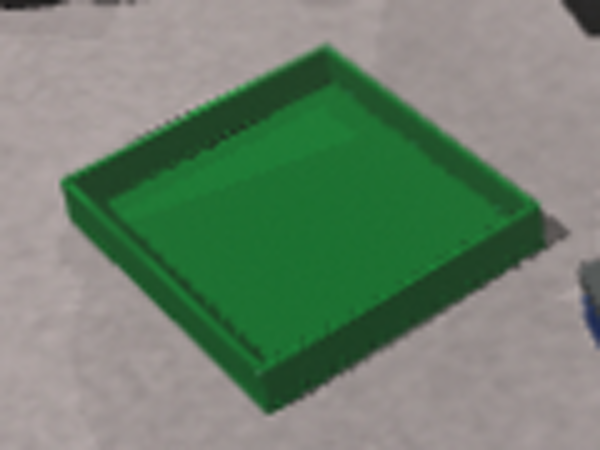

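View pics/ct2.png

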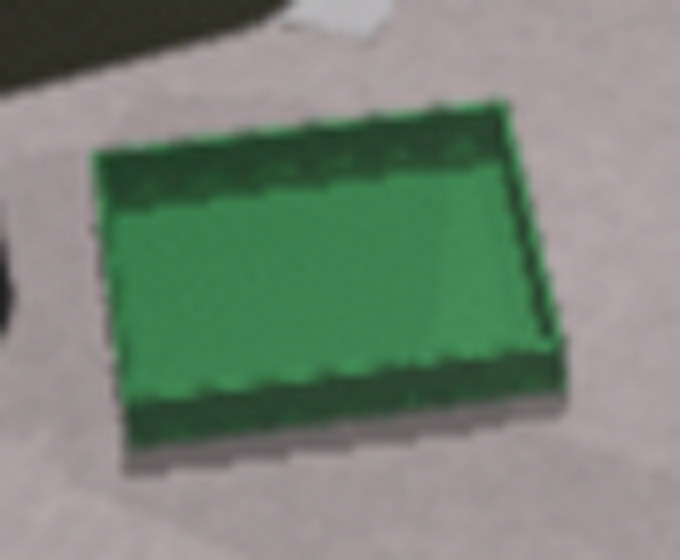

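```bash
python3 - <<'E'
from fit import *
S,D,W=load('s14'),load('d14'),load('w3')
a=lambda u,v:(125+u/5-.4,240+v/5-.4); b=lambda u,v:(205+u/8-.44,120+v/8-.44)
for n,uv in [('',(326,45)),('',(540,205)),('',(265,374)),('',(64,184))]: print('S',onz(S,a(*uv),.025).round(4))
for uv in [(96,152),(505,103),(562,350),(125,405)]: print('D',onz(D,b(*uv),.025).round(4))
nx=.085;ny=.075
o=[(S,(-nx,ny,.025),a(326,45)),(S,(nx,ny,.025),a(540,205)),(S,(nx,-ny,.025),a(265,374)),(S,(-nx,-ny,.025),a(64,184)),
(D,(nx,-ny,.025),b(96,152)),(D,(-nx,-ny,.025),b(505,103)),(D,(-nx,ny,.025),b(562,350)),(D,(nx,ny,.025),b(125,405)),
(W,(-nx,-ny,.025),(2,165)),(W,(-nx,ny,.025),(128,141.2)),(W,(nx,-ny,.025),(54.5,287.5))]
p,r=fitobj(o,[.588,-.29,.19],False,0);print(p.round(4),r.round(1).tolist())
E
```

```text
S [ 0.4944 -0.2461  0.025 ]
S [ 0.6587 -0.213   0.025 ]
S [ 0.6895 -0.3575  0.025 ]
S [ 0.5266 -0.3912  0.025 ]
D [ 0.6819 -0.3561  0.025 ]
D [ 0.5186 -0.3867  0.025 ]
D [ 0.4906 -0.2403  0.025 ]
D [ 0.6541 -0.2098  0.025 ]
[ 0.5894 -0.2968  0.1844] [[2.4, -1.5], [2.3, -0.8], [0.6, -1.3], [1.2, -2.5], [-1.5, 0.2], [-0.3, 0.1], [-0.5, 0.4], [-1.8, 0.5], [-2.0, -1.8], [-9.8, 0.1], [-1.2, 1.5]]
```

Emit:
{"name": "drive_tool", "arguments": {"increments": [[0,0,0,0,-3,0,1],[0,0,0,0,-3,0,1],[0,-0.1,0,0,0,0,1],[0,-0.1,0,0,0,0,1],[0,-0.09,0,0,0,0,1]]}}

```text
time: 19.2
tcp_pos: [0.483, -0.0617, 0.1303]
eef_rot: [-0.448, -0.546, 0.547, 0.45]
contact_force: [-0.5, 0.7, -5.4]
grip_width: 0.593
```

```bash
python3 -c "
from plan import *
need([.589,-.299,.12],np.pi/2+.185)"
```

```text
t 19.2 pos [ 0.483  -0.0617  0.1303] az 1.7652 tilt [-0.0026  0.0005] grip 0.593 F [-0.5  0.7 -5.4]
turn [-0.0025  0.0094  0.001 ] shift now-axes [-25.33   0.99  -5.82] shift target-axes [-25.28   1.03  -6.05]
```

Emit:
{"name": "drive_tool", "arguments": {"increments": [[0,0.009,0,-3,0,-0.7,1],[0,0,0,-4,0,-1,1],[0,0,0,-4,0,-1,1],[0,0,0,-4,0,-1,1],[0,0,0,-4,0,-1,1]]}}

```text
time: 19.7
tcp_pos: [0.565, -0.2397, 0.1299]
eef_rot: [0.448, 0.546, -0.546, -0.451]
contact_force: [-0.6, 0.2, -7.0]
grip_width: 0.594
```

Emit:
{"name": "drive_tool", "arguments": {"increments": [[0,0,0,-3.5,0,-0.7,1],[0,0,0,-2,0,-0.4,1],[0,0,0,0,0,0,1]]}}

```text
time: 20.0
tcp_pos: [0.5883, -0.2989, 0.1298]
eef_rot: [0.45, 0.545, -0.545, -0.451]
contact_force: [-0.2, -0.0, -4.8]
grip_width: 0.596
```

```bash
python3 -c "
from plan import *
need([.589,-.299,.09],np.pi/2+.185);grab('wrist','w18')"
```

```text
t 20.0 pos [ 0.5883 -0.2989  0.1298] az 1.7605 tilt [-0.0016  0.0015] grip 0.596 F [-0.2 -0.  -4.8]
turn [-0.0013  0.0047  0.0017] shift now-axes [-0.03  3.98 -0.07] shift target-axes [-0.02  3.98 -0.06]
```

View pics/w18.png

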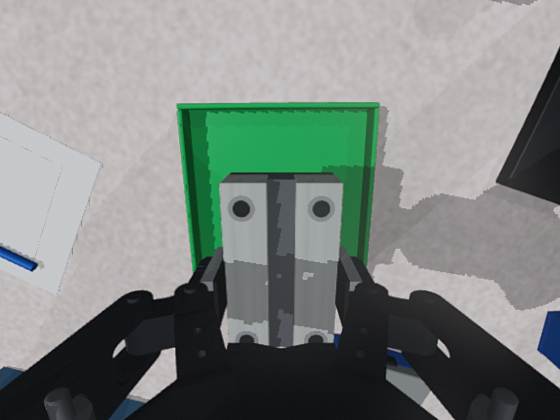

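Emit:
{"name": "drive_tool", "arguments": {"increments": [[0,0.004,0.001,0,2,0,1],[0.003,0,0,0,2,0,1],[0.003,0,0,0,2,0,1],[0.002,0,0,0,1.5,0.1,1],[0,0,0,0,0,0,1]]}}

```text
time: 20.55
tcp_pos: [0.5852, -0.2935, 0.0526]
eef_rot: [-0.447, -0.543, 0.547, 0.455]
contact_force: [0.4, -0.6, -7.2]
grip_width: 0.593
```

```bash
python3 -c "
from plan import *
need([.589,-.299,.033],np.pi/2+.185)"
```

```text
t 20.55 pos [ 0.5852 -0.2935  0.0526] az 1.7588 tilt [-0.0118  0.0026] grip 0.593 F [ 0.4 -0.6 -7.2]
turn [-0.0111  0.0031  0.0047] shift now-axes [-0.62  1.96 -0.3 ] shift target-axes [-0.61  1.96 -0.28]
```

Emit:
{"name": "drive_tool", "arguments": {"increments": [[-0.011,0.003,0.004,-0.6,0.8,-0.3,1],[0,0,0,0,0.6,0,1],[0,0,0,0,0.3,0,1],[0,0,0,0,0,0,1]]}}

```text
time: 20.95
tcp_pos: [0.5907, -0.2991, 0.0367]
eef_rot: [0.453, 0.545, -0.544, -0.45]
contact_force: [0.6, -0.5, -5.4]
grip_width: 0.593
```

```bash
python3 -c "
from plan import *
need([.589,-.299,.031],np.pi/2+.185)"
```

```text
t 20.95 pos [ 0.5907 -0.2991  0.0367] az 1.7566 tilt [ 0.0037 -0.001 ] grip 0.593 F [ 0.6 -0.5 -5.4]
turn [ 0.0034  0.0008 -0.0017] shift now-axes [0.04 0.57 0.17] shift target-axes [0.04 0.57 0.17]
```

Emit:
{"name": "drive_tool", "arguments": {"increments": [[0.003,0,-0.001,0,0.25,0.1,1],[0,0,0,0,0.15,0,1],[0,0,0,0,0.1,0,1]]}}

```text
time: 21.25
tcp_pos: [0.5907, -0.3, 0.0331]
eef_rot: [0.453, 0.544, -0.544, -0.45]
contact_force: [0.4, 0.1, -5.8]
grip_width: 0.594
```

Emit:
{"name": "drive_tool", "arguments": {"increments": [[0,0,0,0,0.08,0,1]]}}

```text
time: 21.35
tcp_pos: [0.5908, -0.3001, 0.0324]
eef_rot: [0.453, 0.544, -0.544, -0.45]
contact_force: [-0.2, -0.0, -5.2]
grip_width: 0.592
```

Emit:
{"name": "drive_tool", "arguments": {"increments": [[0,0,0,0,0.08,0,1]]}}

```text
time: 21.45
tcp_pos: [0.5909, -0.3002, 0.0317]
eef_rot: [0.453, 0.544, -0.544, -0.45]
contact_force: [-0.6, 0.4, -4.9]
grip_width: 0.593
```

Emit:
{"name": "drive_tool", "arguments": {"increments": [[0,0,0,0,0.08,0,1]]}}

```text
time: 21.55
tcp_pos: [0.5909, -0.3002, 0.0312]
eef_rot: [0.453, 0.544, -0.544, -0.45]
contact_force: [-1.6, 1.2, -1.8]
grip_width: 0.595
```

Contact at the expected height; release slowly.

Emit:
{"name": "drive_tool", "arguments": {"increments": [[0,0,0,0,0.03,0,0],[0,0,0,0,0,0,-0.3],[0,0,0,0,0,0,-0.5],[0,0,0,0,0,0,-0.6],[0,0,0,0,-0.5,0,-0.6]]}}

```text
time: 22.05
tcp_pos: [0.5938, -0.302, 0.0403]
eef_rot: [0.456, 0.545, -0.544, -0.447]
contact_force: [-0.2, 0.2, -1.5]
grip_width: 0.796
```

```bash
python3 -c "
from plan import *
need([.589,-.299,.031],np.pi/2+.185);grab('wrist','w19')"
```

```text
t 22.05 pos [ 0.5938 -0.302   0.0403] az 1.7563 tilt [ 0.0097 -0.0063] grip 0.796 F [-0.2  0.2 -1.5]
turn [ 0.0083  0.0005 -0.008 ] shift now-axes [0.39 0.93 0.43] shift target-axes [0.39 0.93 0.42]
```

View pics/w19.png

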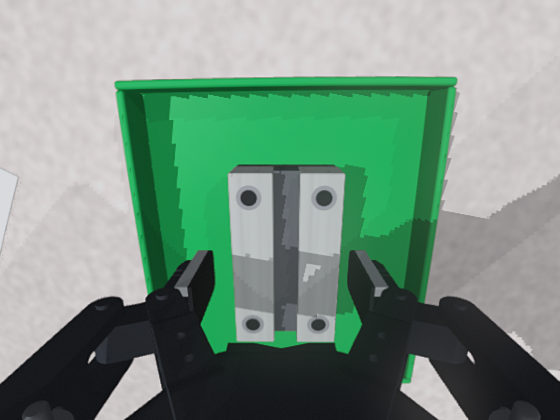

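Emit:
{"name": "drive_tool", "arguments": {"increments": [[0,0,0,0.3,-1,0,-0.6],[0,0,0,0,-2,0,-0.6],[0,0,0,0,-4,0,-0.6],[0,0,0,0,-4,0,-0.6],[0,0,0,0,-4,0,-0.6]]}}

```text
time: 22.6
tcp_pos: [0.5891, -0.2957, 0.1923]
eef_rot: [0.452, 0.544, -0.544, -0.451]
contact_force: [0.5, -0.7, 0.0]
grip_width: 0.799
```

Emit:
{"name": "drive_tool", "arguments": {"increments": [[0,0,0,0,0,3,-0.6],[0,0,0,0,0,3,-0.6],[0,0,0,0,0,0,-0.6]]}}

```text
time: 22.9
tcp_pos: [0.5337, -0.309, 0.2066]
eef_rot: [0.459, 0.546, -0.544, -0.443]
contact_force: [0.0, 0.3, -0.3]
grip_width: 0.798
```

```bash
python3 -c "
from plan import *
need([.589,-.299,.031],np.pi/2+.185);grab('wrist','w20');grab('scene','s20');grab('side','d20')"
```

```text
t 22.9 pos [ 0.5337 -0.309   0.2066] az 1.7583 tilt [ 0.0198 -0.0131] grip 0.798 F [ 0.   0.3 -0.3]
turn [ 0.017   0.0027 -0.0166] shift now-axes [ 0.24 17.65 -5.32] shift target-axes [-0.04 17.56 -5.62]
```

View pics/w20.png

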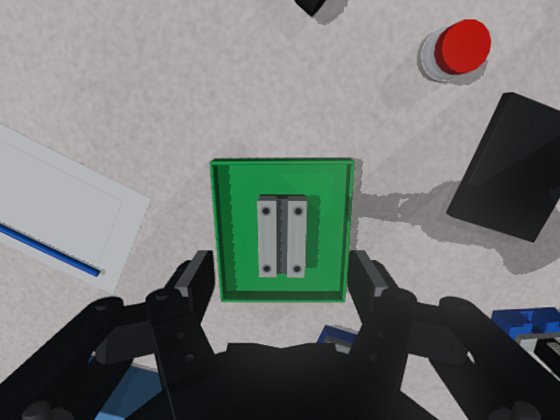

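View pics/s20.png

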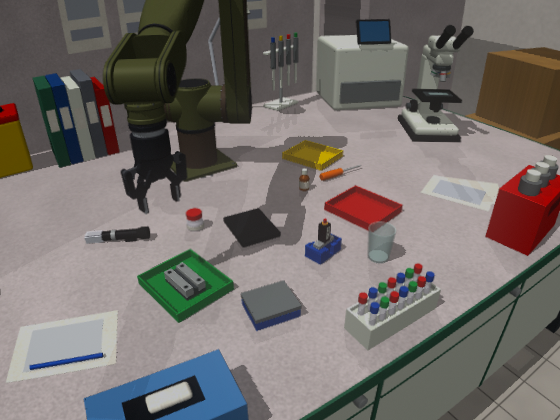

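View pics/d20.png

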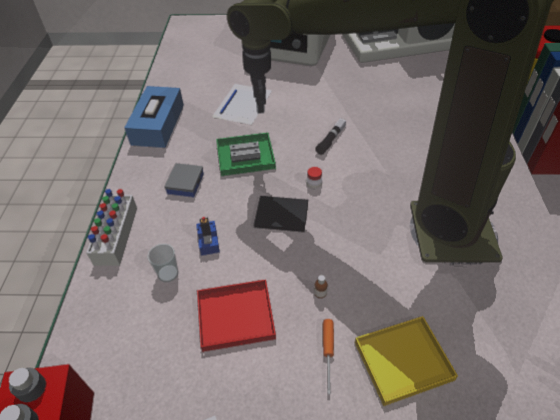

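Emit:
{"name": "drive_tool", "arguments": {"increments": [[0,0,0,0,0,0,-0.6],[0,0,0,0,0,0,-0.6],[0,0,0,0,0,0,-0.6]]}}

```text
time: 23.35
tcp_pos: [0.537, -0.3073, 0.2038]
eef_rot: [0.457, 0.547, -0.544, -0.443]
contact_force: [-0.7, 1.3, 0.2]
grip_width: 0.8
```

```bash
python3 -c "
from h import *
ctrl.close_job();print(ctrl.observe()['time'])"
```

```text
the job is handed in; nothing more can be done
the job is handed in; nothing more can be done
```

I gauged the block, put the gauge back upright in its stand, laid the block flat in the green tray and handed the job in at about 23 s. No verdict was reported.

**Gauging:** The gauge was pressed squarely across the channel for about 1.5 s. The measured force was about 10 N down with about 5 N sideways, peaking around 16 N in all. The tool tilt stayed below 0.01 rad.

**Reading:** The channel depth estimates disagree somewhat, and two of the three fall on either side of 8 mm within the tolerance:

| Method | Stem (mm) | Channel (mm) |
|---|---|---|
| Change in arm height between stand and block | 7.9 | 8.1 |
| Stem height in the wrist image | 7.2 | 8.9 |
| First camera estimate of the block's top (good to about 2 mm) | 8.6 | 7.4 |

All three put the stem below the 8.8 mm limit for the green tray. I trusted the arm-height figure most, because the gauge came to rest in the stand at exactly the arm height it was picked up from, so it had not slipped in the grip.

**Last checks:** The final pictures show the gauge upright and central in its stand, with the stem raised. The block lies flat near the middle of the green tray, the bystanders are where they were, and the arm is clear of everything. I did not measure the stem again after the gauge was back in the stand.

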